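# Gauge the eyes of forged hammer heads and set aside the tight one

## Robot

A 6-joint arm with a two-finger parallel gripper is mounted at the origin on the work surface. World frame = base frame: x ahead of the robot, y to its left, z up, the work surface at z = 0. Lengths are in m, angles in rad, forces in N, time in s.
With the tool pointing down it reaches from about 0.425 to 0.95 m from the base axis. Payload 3.5 kg.
Tool frame: the origin (TCP) lies on the centre line of the jaws, within the pads' length; the fingertips stand tip_extent ahead of it and the grasp point (between the pads) lies 2 mm behind it (tip_extent is the distance from the TCP to the fingertips, in m); z points along the fingers, y is the direction in which the jaws open and shut (so a half turn about z gives the same grasp; the last joint's range is limited). The gripper opens to 85 mm and grips with 20 to 120 N. Pads are 22 mm wide; open, the fingers measure 114 mm over their backs; the gripper's body (76 mm by 85 mm) begins 54 mm behind the grasp point. The pads swing forward as they close: fully open they stand 13 mm farther back than shut.
Start: joints at [1.149, 0.286, 1.577, -0, 1.279, -0.15], TCP at [0.181, 0.65, 0.248] pointing down, gripper open.
Joint ranges: [-2.77, 2.77], [-0.9, 2.22], [0.21, 2.48], [-1.53, 4.67], [0.24, 2.81], [-2.84, 2.84]. Speed limits (rad/s): [2.79, 2.79, 3.14, 3.14, 3.14, 3.14].

## Interface

Orientations are given as a unit quaternion [x, y, z, w].
In Python, from plant import * gives the robot as it stands.
- The arm moves only by the shell command python3 -m crank 'ROWS' [FORCE]. ROWS is JSON, a list of rows, each a list of 7 numbers: the gripper's target within -1 to 1 (shut at 1, half-way at 0, fully open at -1), then the shift along the tool's x, y, z in cm, then the turn, a rotation vector about the tool's x, y, z in degrees. In form: [[fingers, tx, ty, tz, wx, wy, wz], ...]. A call has 1 to 5 rows; each row shifts and turns the commanded pose from where the row before left it, along the tool's axes as they then stand; what a row does not reach is not made up. A row lasts 1/10 s, in which the tool goes at most 50 mm and 8.59 degrees, less where a joint would pass 70% of its speed; a pose out of reach is approached as far as the arm can. A call is refused whole if a number of a shift passes 5 or a number of a turn 8.59, either way. A call with a gripper value outside its range is refused whole. The fingers move at their own pace and stop on an object; FORCE is the grip in N (left out, the last holds). Time passes only in rows, so rows that do not move let the fingers close. It gives the time, the measured TCP pose, the force and the opening at its end, in the units of the state.
- get_state(): the state, without advancing time (a new reading comes with each control period).
- read_camera(name): name is "side" or "top" or "wrist"; returns a dict with "color" (400x640x3 uint8, red, green, blue), "vfov" (degrees; the focal length in pixels is half the picture's height over the tangent of half this angle, whatever the lens; pixels are square), "cx", "cy" (the principal point, pixels), "cam_to_world" (4x4, takes a point from camera to world coordinates). Camera axes: x right, y up, looking along -z (the intrinsics and any distortion apply to the point x, -y, -z); pixel columns grow to the right and rows downward; lengths in m; the calibration is good to about 2 mm. A picture is of the moment at which its call begins. There is no depth.
- sign_off(): hands the job in, once; it reports no verdict.
Trained networks look in the newest picture that a camera, given by its name, has taken for a name from the list of things; names that differ only in an ending like _2 or _b are one class to them, and where a whole thing is asked for, a point or a joint stands for the part that bears it (a point fixed in the world has none). Each returns a list of dicts, best first, with "p" (0 to 1); they miss things now and then, are a little off and sometimes report something else, mostly with a low value. They report only what shows in the picture. A call takes as long as a camera call. They do not tell look-alikes from the thing itself.
- trace(thing, camera): "pixels" (400x640 bool, what is visible of it) and "location" ([column, row] in pixels, amid what is visible of it).
- place_of(thing, camera): "location" ([column, row] in pixels: a listed point, or the origin of a listed thing).
The state is a dict: "time": time; "qpos": joint angles; "dq": joint speeds; "joint_efforts": joint torques, N m; "eef_pos": TCP position; "tcp_rot": TCP orientation; "contact_force": force on the tool from outside, world axes, zero at the start; "wrist_torque": the same for the moment, N m; "opening": opening from 0.0 (shut) to 1.0 (fully open).
Only numpy, scipy, OpenCV 4.12 (cv2) and the standard library are available. Lean on these libraries where they do the work, as an engineer would, in place of code of your own. Each camera call takes 0.05 s, during which the arm holds its last target.

## Task

Take the plug gauge from its wooden stand and try it in the eye of every hammer head on the steel plate, one after another along the row, starting with the head nearest the red tray: let the gauge go fully home if the eye lets it, and where it stops short feel that it stops but never force it. Put the gauge back in its stand, fully seated, and set any head that did not take it down in the red rework tray without dropping it; leave the heads that passed lying where they are and do not disturb the other things on the bench.

Things in the scene. Friction and masses are not known exactly. Their poses are not given: they have to be found in the camera images.
- plate: Fixed dark steel plate on the bench, 150 mm (x) by 380 mm (y) by 8 mm thick; origin at the centre of its underside. The row of three heads lies along its y, about 130 mm apart; its +y end is the one nearest the red tray.
- head_a_mid (a point): Middle of a loose ball-peen hammer head, dark steel, 0.56 to 0.8 kg, lying eye up on the plate (three look alike; places vary). 18 mm above its underside; x towards the ball end, z up. Eye block 40 mm (x) by 38 mm (y, flat cheeks) by 36 mm high; the ends reach x = -52 and +55 mm, lower than the block. Round eye right through along z, 20 mm wide at its mouth, hand punched: its centre is up to 2 mm off this point.
- head_b_mid (a point): Middle of a loose ball-peen hammer head, dark steel, 0.56 to 0.8 kg, lying eye up on the plate (three look alike; places vary). 18 mm above its underside; x towards the ball end, z up. Eye block 40 mm (x) by 38 mm (y, flat cheeks) by 36 mm high; the ends reach x = -52 and +55 mm, lower than the block. Round eye right through along z, 20 mm wide at its mouth, hand punched: its centre is up to 2 mm off this point.
- head_c_mid (a point): Middle of a loose ball-peen hammer head, dark steel, 0.56 to 0.8 kg, lying eye up on the plate (three look alike; places vary). 18 mm above its underside; x towards the ball end, z up. Eye block 40 mm (x) by 38 mm (y, flat cheeks) by 36 mm high; the ends reach x = -52 and +55 mm, lower than the block. Round eye right through along z, 20 mm wide at its mouth, hand punched: its centre is up to 2 mm off this point.
- gauge_mid (a point): Middle of the hexagonal handle of the plug gauge, a loose 0.19 kg hand tool, 109 mm long, standing pin down in its stand. z is its axis, up. Handle 70 mm long (35 mm each way), 22 mm across flats; flats face along y and every 60 degrees from there. Below it a collar 30 mm wide, 5 mm thick, then the pin, 18 mm wide, 34 mm long, its nose tapering over the last 4 mm to 12 mm.
- gauge_tip (a point): Lower end of the gauge's pin, 74 mm below the handle's middle, 34 mm below the collar's underside; z up. A good eye is 20 mm wide all through: the pin goes in until the collar rests on the head. A tight eye has a ledge half-way down, 14.5 mm wide below it: the pin stops 18 to 22 mm in. The heads can slide a little on the plate under the pin.
- stand_mouth (a point): Mouth of the round hole in the top of the gauge's stand, a fixed wooden block 80 by 80 by 48 mm high; z up. The hole is 24 mm wide and 40 mm deep. At the start the gauge stands in it with its collar on the block.
- rework_tray: Fixed red open steel tray for rework, 140 mm (x) by 150 mm (y) outside, 30 mm high, walls and floor 4 mm; origin at the centre of its underside. It stands to the robot's left of the plate.
- hammer: Bystander: loose finished hammer with a wooden handle, 280 mm long, lying beyond the plate. Origin at its underside, half-way along.
- brush: Bystander: loose wooden brush, 160 mm long, lying on the bench to the far right. Origin at its underside, half-way along.
- oil_jar: Bystander: loose amber glass jar with a steel cap, 60 mm wide, 110 mm high, standing on the bench to the far left. Origin at the centre of its underside.
Things that resemble listed ones, but are neither listed nor needed, are in the scene too. What is shaped like the part that bears head_b_mid but pink is not meant.

How it is judged:
On the way, in this order (a step that is already met when the one before it is completed fails the run):
1. the gauge has been tried in the first (nearest the tray) head of the row: fully home in a good eye, or down to where a tight eye stops it (((y of head_a_mid in the frame of plate above 0.065 m and horizontal distance between gauge_tip and head_a_mid below 0.007 m and angle between gauge_tip's own z axis and vertical below 0.15 rad and z of gauge_tip in the frame of head_a_mid below -0.013 m) or (y of head_b_mid in the frame of plate above 0.065 m and horizontal distance between gauge_tip and head_b_mid below 0.007 m and angle between gauge_tip's own z axis and vertical below 0.15 rad and z of gauge_tip in the frame of head_b_mid below 0.002 m and contact force between gauge and head_b above 1.5 N) or (y of head_c_mid in the frame of plate above 0.065 m and horizontal distance between gauge_tip and head_c_mid below 0.007 m and angle between gauge_tip's own z axis and vertical below 0.15 rad and z of gauge_tip in the frame of head_c_mid below -0.013 m))), for 0.05 s.
2. the gauge has been tried in the second head of the row: fully home in a good eye, or down to where a tight eye stops it (((y of head_a_mid in the frame of plate between -0.065 and 0.065 m and horizontal distance between gauge_tip and head_a_mid below 0.007 m and angle between gauge_tip's own z axis and vertical below 0.15 rad and z of gauge_tip in the frame of head_a_mid below -0.013 m) or (y of head_b_mid in the frame of plate between -0.065 and 0.065 m and horizontal distance between gauge_tip and head_b_mid below 0.007 m and angle between gauge_tip's own z axis and vertical below 0.15 rad and z of gauge_tip in the frame of head_b_mid below 0.002 m and contact force between gauge and head_b above 1.5 N) or (y of head_c_mid in the frame of plate between -0.065 and 0.065 m and horizontal distance between gauge_tip and head_c_mid below 0.007 m and angle between gauge_tip's own z axis and vertical below 0.15 rad and z of gauge_tip in the frame of head_c_mid below -0.013 m))), for 0.05 s.
3. the gauge has been tried in the third head of the row: fully home in a good eye, or down to where a tight eye stops it (((y of head_a_mid in the frame of plate below -0.065 m and horizontal distance between gauge_tip and head_a_mid below 0.007 m and angle between gauge_tip's own z axis and vertical below 0.15 rad and z of gauge_tip in the frame of head_a_mid below -0.013 m) or (y of head_b_mid in the frame of plate below -0.065 m and horizontal distance between gauge_tip and head_b_mid below 0.007 m and angle between gauge_tip's own z axis and vertical below 0.15 rad and z of gauge_tip in the frame of head_b_mid below 0.002 m and contact force between gauge and head_b above 1.5 N) or (y of head_c_mid in the frame of plate below -0.065 m and horizontal distance between gauge_tip and head_c_mid below 0.007 m and angle between gauge_tip's own z axis and vertical below 0.15 rad and z of gauge_tip in the frame of head_c_mid below -0.013 m))), for 0.05 s.
At the end, for the whole second after the job is handed in: Tight head at rest in the red tray (middle within 65 mm of its centre in x and y, under 30 mm above its underside); the other two flat on the plate within 40 mm of their starts; gauge upright and still in its stand, within 7 mm of the hole's centre, collar within 3 mm of the block (x of head_b_mid in the frame of rework_tray between -0.065 and 0.065 m and y of head_b_mid in the frame of rework_tray between -0.065 and 0.065 m and z of head_b_mid in the frame of rework_tray below 0.03 m and linear speed of each of head_b, gauge below 0.02 m/s and distance of each of head_a_mid, head_c_mid from where it was at the start of the episode below 0.04 m and angle between each of head_a_mid, head_c_mid, gauge_tip's own z axis and vertical below 0.1 rad and height (world z) of each of head_a_mid, head_c_mid below 0.032 m and horizontal distance between gauge_tip and stand_mouth below 0.007 m and z of gauge_tip in the frame of stand_mouth below -0.031 m); the robot touches nothing.
It fails at once if the gauge is forced: it presses on a head with more than 60 N (contact force between gauge and head_a above 60 N or contact force between gauge and head_b above 60 N or contact force between gauge and head_c above 60 N).
It fails at once if a head that takes the gauge is carried off or knocked more than 40 mm away (distance of any of head_a_mid, head_c_mid from where it was at the start of the episode above 0.04 m).
It fails at once if a head is dropped: it falls free of the fingers and the gauge faster than 0.7 m/s (a fall of some 25 mm) ((linear speed of head_a above 0.7 m/s and contact force between each of the fingers, gauge and head_a below 0.1 N) or (linear speed of head_b above 0.7 m/s and contact force between each of the fingers, gauge and head_b below 0.1 N) or (linear speed of head_c above 0.7 m/s and contact force between each of the fingers, gauge and head_c below 0.1 N)).
It fails at once if the hammer, the brush or the oil jar is pushed more than 30 mm (distance of any of hammer, brush, oil_jar from where it was at the start of the episode above 0.03 m).
It also fails if it takes over 72 s, if anything falls off the work surface, if the arm or the gripper's body presses on something with over 40 N, if the wrist force passes 120 N, or if a joint passes its speed limit or range.

## Working session

There is one attempt and no reset: what is moved stays moved. The work goes in short steps, Python scripts to look and compute and a shell command to move; the robot and the scene stay as the last step left them, time stands still between calls to the robot, and variables do not carry over. Pictures are saved under pics/ and viewed, and the job is handed in when it is done.

```bash
mkdir -p pics; ls
python3 - <<'E'
from plant import *
import cv2
s=get_state();print(s)
for n in("side","top","wrist"):
    c=read_camera(n);cv2.imwrite(f"pics/{n}0.png",c["color"][:,:,::-1]);print(n,{k:v for k,v in c.items() if k!="color"})
E
```

```text
pics
{'time': 0.0, 'qpos': array([ 1.14897284e+00,  2.87159661e-01,  1.57819103e+00, -1.73935127e-05,
        1.27859935e+00, -1.49990570e-01]), 'dq': array([ 0.00067539, -0.000293  , -0.00354824,  0.0003765 , -0.00242492,
        0.00089905]), 'joint_efforts': array([ 1.98763279e-03, -4.05980122e+01, -2.92624694e+01,  1.04796317e-05,
        5.71738303e-03, -5.75396584e-07]), 'eef_pos': array([0.18094669, 0.64964738, 0.24694354]), 'tcp_rot': array([ 1.35495788e-01,  9.90777221e-01, -1.13319153e-03, -3.24436409e-04]), 'contact_force': array([0.89011093, 0.54021319, 0.00826268]), 'wrist_torque': array([-0.06250588,  0.02873019,  0.0766496 ]), 'opening': 1.001950009675737}
side {'vfov': 52.56572396098401, 'cx': 320.01356750690906, 'cy': 202.05288225880656, 'cam_to_world': array([[ 0.80984245,  0.41754983, -0.41207686,  0.08334401],
       [-0.58659913,  0.56734997, -0.57794071, -0.69025198],
       [-0.00752725,  0.70976485,  0.70439846,  0.93925078],
       [ 0.        ,  0.        ,  0.        ,  1.        ]])}
top {'vfov': 57.89564559669897, 'cx': 318.8943335696544, 'cy': 197.76601993785576, 'cam_to_world': array([[-0.02268503,  0.99924139, -0.03165502,  0.5449669 ],
       [-0.99973043, -0.02283003, -0.00422674,  0.00730676],
       [-0.00494622,  0.0315506 ,  0.99948992,  0.93736875],
       [ 0.        ,  0.        ,  0.        ,  1.        ]])}
wrist {'vfov': 66.04178523784609, 'cx': 320.9344624862492, 'cy': 203.63281167884904, 'cam_to_world': array([[ 0.26879495, -0.91300459, -0.30687441,  0.10234087],
       [ 0.96319661,  0.25437322,  0.08687092,  0.67142817],
       [-0.00125292, -0.31893086,  0.94777716,  0.37392885],
       [ 0.        ,  0.        ,  0.        ,  1.        ]])}
```

View pics/top0.png

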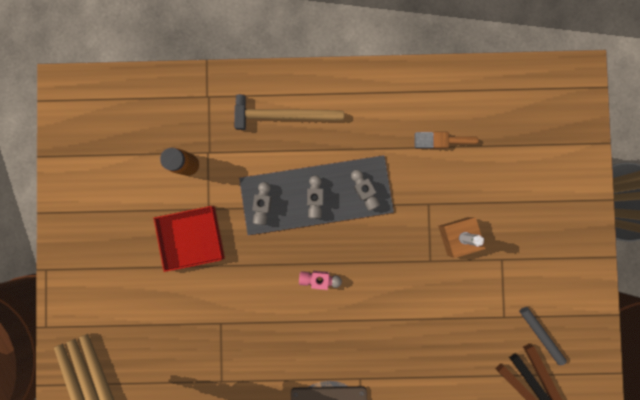

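View pics/side0.png

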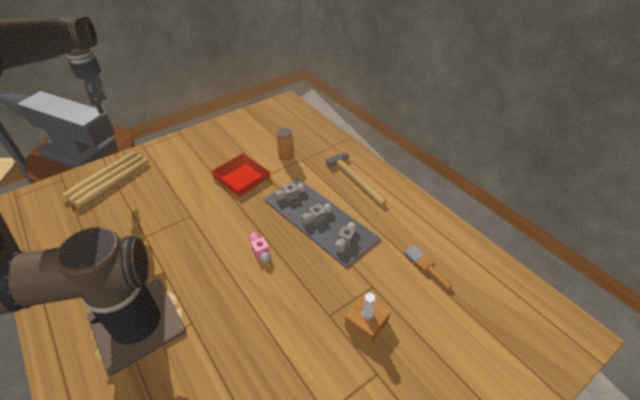

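View pics/wrist0.png

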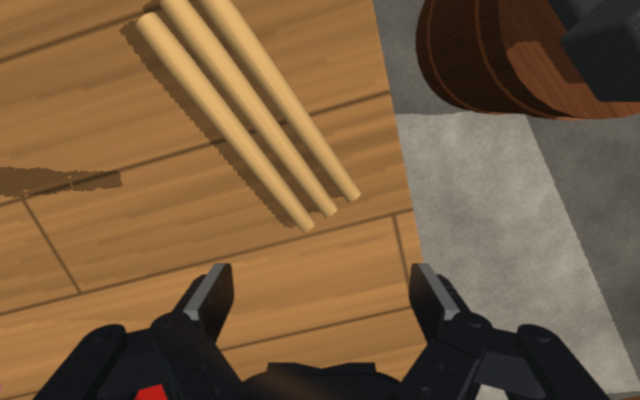

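The top view shows the tray at (190,240), heads at (262,203), (316,196) and (365,189), the gauge at (472,239) on its stand, and a pink decoy at (320,281). Other loose things are the jar (175,160), hammer (290,115) and brush (445,140).

```bash
cat > h.py <<'E'
from plant import *
import numpy as np, cv2
from scipy.spatial.transform import Rotation as R
def ray(c,px):
    f=200/np.tan(np.radians(c["vfov"]/2)); T=c["cam_to_world"]
    d=T[:3,:3]@np.array([(px[0]-c["cx"])/f,-(px[1]-c["cy"])/f,-1]); return T[:3,3],d/np.linalg.norm(d)
def onz(c,px,z):
    o,d=ray(c,px); return o+d*(z-o[2])/d[2]
def proj(c,P):
    f=200/np.tan(np.radians(c["vfov"]/2)); T=c["cam_to_world"]
    q=T[:3,:3].T@(np.asarray(P)-T[:3,3]); return np.array([c["cx"]+f*q[0]/-q[2],c["cy"]-f*q[1]/-q[2]])
def tri(cs,pxs):
    A=np.zeros((3,3));b=np.zeros(3)
    for c,p in zip(cs,pxs):
        o,d=ray(c,p);M=np.eye(3)-np.outer(d,d);A+=M;b+=M@o
    return np.linalg.solve(A,b)
def crop(c,x0,y0,x1,y1,k,name):
    im=cv2.resize(c["color"][y0:y1,x0:x1,::-1],None,fx=k,fy=k,interpolation=cv2.INTER_CUBIC);cv2.imwrite("pics/"+name,im)
def st():
    s=get_state();Rm=R.from_quat(s["tcp_rot"]).as_matrix()
    print("t",round(s["time"],2),"pos",s["eef_pos"].round(4),"F",s["contact_force"].round(1),"op",round(s["opening"],3));print(Rm.round(3));return s,Rm
E
python3 - <<'E'
from h import *
s,Rm=st()
ct=read_camera("top");cs=read_camera("side")
for t in ["gauge_mid","gauge_tip","stand_mouth","head_a_mid","plate","rework_tray","hammer","brush","oil_jar"]:
    a=place_of(t,"top");b=place_of(t,"side")
    print(t,[(np.round(x["location"],1).tolist(),round(x["p"],2)) for x in a],[(np.round(x["location"],1).tolist(),round(x["p"],2)) for x in b])
    if a and b and t[:4]!="head":print("  tri",tri([ct,cs],[a[0]["location"],b[0]["location"]]).round(4))
    z={"gauge_mid":.123,"stand_mouth":.048,"head_a_mid":.026}.get(t,0)
    for x in a[:4]:print("   top",onz(ct,x["location"],z).round(4))
    for x in b[:4]:print("   side",onz(cs,x["location"],z).round(4))
crop(ct,220,140,500,290,2.8,"ctop.png");crop(cs,240,160,420,350,4,"cside.png")
E
```

```text
t 0.15 pos [0.181  0.6498 0.2472] F [ 0.1 -0.4 -0.4] op 0.999
[[-0.963  0.268 -0.001]
 [ 0.268  0.963 -0.002]
 [ 0.    -0.002 -1.   ]]
gauge_mid [([469.2, 239.2], 0.57)] [([367.9, 304.4], 0.57)]
  tri [ 0.4684 -0.3386  0.0892]
   top [ 0.4702 -0.3238  0.123 ]
   side [ 0.4545 -0.3533  0.123 ]
gauge_tip [([189.1, 235.1], 0.27)] [([367.1, 318.2], 0.71)]
  tri [ 0.505  -0.0027  0.0337]
   top [0.4856 0.3495 0.    ]
   side [ 0.4828 -0.3316  0.    ]
stand_mouth [([464.1, 240.8], 0.66), ([315.5, 195.5], 0.45)] [([368.3, 312.7], 0.82)]
  tri [ 0.4652 -0.3414  0.0577]
   top [ 0.4597 -0.3417  0.048 ]
   top [0.5789 0.0193 0.048 ]
   side [ 0.4744 -0.3404  0.048 ]
head_a_mid [([366.3, 187.2], 0.56)] [([349.0, 235.6], 0.92), ([317.1, 214.2], 0.17)]
   top [ 0.5978 -0.109   0.026 ]
   side [ 0.604  -0.1056  0.026 ]
   side [0.5789 0.021  0.026 ]
plate [([313.8, 196.3], 0.71)] [([320.6, 220.3], 0.62), ([423.2, 267.3], 0.47)]
  tri [ 0.5842  0.0209 -0.0057]
   top [0.5788 0.0244 0.    ]
   side [0.5864 0.0132 0.    ]
   side [ 0.7141 -0.3045  0.    ]
rework_tray [([189.1, 236.8], 0.6)] [([242.2, 177.5], 0.94)]
  tri [ 0.4837  0.3489 -0.004 ]
   top [0.4812 0.3496 0.    ]
   side [ 0.4844  0.3417 -0.    ]
hammer [([292.1, 112.5], 0.96), ([469.9, 238.1], 0.54)] []
   top [0.7992 0.0762 0.    ]
   top [ 0.4617 -0.3758  0.    ]
brush [([446.7, 141.6], 0.92)] [([426.4, 268.5], 0.7), ([346.8, 233.6], 0.43), ([318.6, 218.6], 0.31)]
  tri [ 0.7098 -0.3188  0.0142]
   top [ 0.7132 -0.3245  0.    ]
   side [ 0.7184 -0.3127  0.    ]
   side [ 0.6185 -0.0787 -0.    ]
   side [ 0.5856  0.0229 -0.    ]
oil_jar [([188.9, 166.8], 0.73), ([262.5, 202.4], 0.49)] [([285.6, 155.3], 0.69)]
  tri [0.663  0.341  0.0157]
   top [0.6631 0.348  0.    ]
   top [0.566  0.1578 0.    ]
   side [0.6746 0.357  0.    ]
```

View pics/ctop.png

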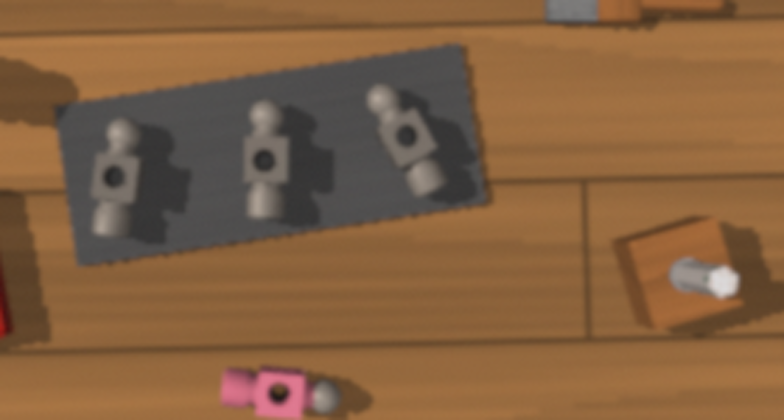

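View pics/cside.png

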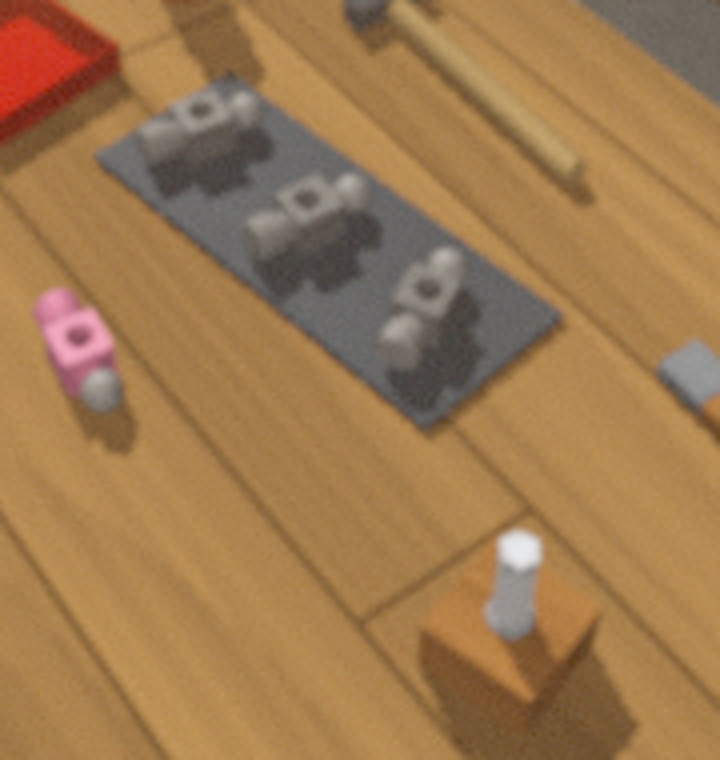

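Run:
```python
from h import *
ct=read_camera("top");cs=read_camera("side")
T=lambda x,y:((x+.5)/2.8-.5+220,(y+.5)/2.8-.5+140)
S=lambda x,y:((x+.5)/4-.5+240,(y+.5)/4-.5+160)
for n,a,b,z in [("h1",(114,177),(202,110),.044),("h2",(264,160),(310,199),.044),("h3",(407,136),(429,288),.044),("gtop",(723,282),(520,551),.123),("gcollar",(681,275),(511,618),.053)]:
    print(n,onz(ct,T(*a),z).round(4),onz(cs,S(*b),z).round(4),tri([ct,cs],[T(*a),S(*b)]).round(4))
for t in("head_a_mid","plate","rework_tray"):
  for cam,c in(("top",ct),("side",cs)):
    for m in trace(t,cam):
        p=m["pixels"];print(t,cam,round(m["p"],2),np.round(m["location"],1),p.sum())
        if t!="head_a_mid" and cam=="top":
            print(cv2.minAreaRect(np.argwhere(p)[:,::-1].astype(np.float32)))
import plant;print([k for k in dir(plant) if k[0]!='_'])
```

```text
h1 [0.5639 0.156  0.044 ] [0.5691 0.1581 0.044 ] [0.5651 0.1543 0.0491]
h2 [0.5759 0.0232 0.044 ] [0.5811 0.0236 0.044 ] [0.5775 0.022  0.0474]
h3 [ 0.5942 -0.1035  0.044 ] [ 0.5983 -0.1016  0.044 ] [ 0.5949 -0.1037  0.0481]
gtop [ 0.4671 -0.3432  0.123 ] [ 0.4698 -0.3417  0.123 ] [ 0.4679 -0.3425  0.1256]
gcollar [ 0.4673 -0.3371  0.053 ] [ 0.4679 -0.344   0.053 ] [ 0.4685 -0.3406  0.0472]
head_a_mid top 0.65 [364.3 188. ] 519
head_a_mid side 0.89 [347.2 235.7] 402
plate top 0.89 [316.1 196.3] 7148
((315.394775390625, 194.23980712890625), (59.843074798583984, 148.93276977539062), 81.21884155273438)
plate side 0.96 [327.6 224.6] 3346
plate side 0.7 [421.1 264.1] 676
rework_tray top 0.64 [185.2 239.3] 3518
((188.17718505859375, 237.86061096191406), (55.97309112548828, 63.837554931640625), 78.36637115478516)
rework_tray side 0.96 [239.9 172.3] 1458
rework_tray side 0.16 [420.  266.3] 646
['Unreachable', 'get_state', 'place_of', 'read_camera', 'sign_off', 'tip_extent', 'trace']
```

```bash
python3 -m crank '[[-1,-5,-1.5,0,0,0,0],[-1,-5,-4.5,0,0,0,0],[-1,-5,-4.5,0,0,0,0],[-1,-4,-5,0,0,0,0],[-1,-4,-5,0,0,0,0]]'
```

```text
time: 2.05
eef_pos: [0.317, 0.4454, 0.2484]
tcp_rot: [0.135, 0.991, 0.0, 0.0]
contact_force: [1.8, -0.4, 0.3]
opening: 1.005
```

```bash
python3 -m crank '[[-1,-3.4,-3.5,0,0,0,0],[-1,-3.4,-3.5,0,0,0,0],[-1,-3.4,-3.5,0,0,0,0],[-1,-3.4,-3.5,0,0,0,0],[-1,-3.4,-3.5,0,0,0,0]]'; python3 -m crank '[[-1,-3.4,-3.5,0,0,0,0],[-1,-3.4,-3.5,0,0,0,0],[-1,-3.4,-3.5,0,0,0,0],[-1,-1,-4.85,0,0,0,0],[-1,-1,-4.85,0,0,0,0]]';python3 -m crank '[[-1,-1,-4.85,0,0,0,0],[-1,-1,-4.85,0,0,0,0],[-1,-1,-4.85,0,0,0,0],[-1,-1,-4.85,0,0,0,0],[-1,-1,-4.85,0,0,0,0]]'; python3 -m crank '[[-1,-1,-4,0,0,0,0],[-1,0,0,0,0,0,0]]'
```

```text
time: 2.55
eef_pos: [0.4337, 0.2311, 0.2488]
tcp_rot: [0.135, 0.991, 0.0, 0.001]
contact_force: [-0.1, 0.1, 0.4]
opening: 1.003
time: 3.05
eef_pos: [0.4966, 0.0036, 0.2485]
tcp_rot: [0.135, 0.991, -0.0, 0.0]
contact_force: [1.3, 0.3, 0.3]
opening: 1.001
time: 3.55
eef_pos: [0.479, -0.2435, 0.2487]
tcp_rot: [0.136, 0.991, -0.0, 0.0]
contact_force: [0.6, 0.2, 0.6]
opening: 1.001
time: 3.75
eef_pos: [0.4777, -0.2873, 0.2485]
tcp_rot: [0.138, 0.99, -0.001, 0.0]
contact_force: [0.2, 0.9, -0.6]
opening: 1.003
```

```bash
python3 -m crank '[[-1,-0.3,-2.8,0,0,0,0],[-1,-0.3,-2.8,0,0,0,0],[-1,0,0,0,0,0,0]]'
python3 - <<'E'
from h import *
s,Rm=st()
c=read_camera("wrist");cv2.imwrite("pics/w1.png",c["color"][:,:,::-1]);print(proj(c,[.469,-.3425,.123]))
import plant;print(plant.tip_extent)
E
```

```text
time: 4.05
eef_pos: [0.4687, -0.34, 0.2484]
tcp_rot: [0.137, 0.991, -0.0, 0.0]
contact_force: [0.9, 0.8, -0.7]
opening: 1.005
t 4.05 pos [ 0.4687 -0.34    0.2484] F [ 0.9  0.8 -0.7] op 1.005
[[-0.963  0.271  0.   ]
 [ 0.271  0.963 -0.001]
 [-0.    -0.001 -1.   ]]
[318.6220651  200.98057118]
0.017
```

View pics/w1.png

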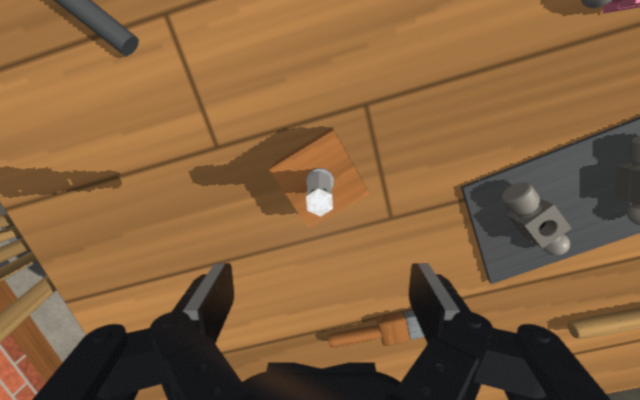

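Run:
```python
from h import *
c=read_camera("wrist");crop(c,290,160,350,230,10,"w1c.png")
g=cv2.cvtColor(c["color"],cv2.COLOR_RGB2GRAY)
m=(g[180:225,300:340]>195).astype(np.uint8);print(m.sum())
n,l,stt,cen=cv2.connectedComponentsWithStats(m);i=1+np.argmax(stt[1:,4]);print(stt[i],cen[i]+[300,180])
pts=np.argwhere(l==i)[:,::-1]+[300,180]
print(onz(c,cen[i]+[300,180],.123))
W=np.array([onz(c,p,.123)[:2] for p in pts]);W-=W.mean(0)
W=W@np.eye(2)
for a in range(0,60,5):
    u=np.array([np.cos(np.radians(a)),np.sin(np.radians(a))]);w=[]
    for k in range(3):
        b=np.radians(a+60*k);q=W@[np.cos(b),np.sin(b)];w.append(q.max()-q.min())
    print(a,np.round(np.array(w)*1000,1),round(sum(w)*1000,1))
```

```text
510
[  5   9  25  27 510] [317.17647059 202.40392157]
[ 0.47009786 -0.34236815  0.123     ]
0 [23.7 23.  23.1] 69.7
5 [23.3 22.3 22.8] 68.4
10 [22.8 21.5 22.3] 66.5
15 [22.1 20.8 21.6] 64.4
20 [21.9 21.4 21.9] 65.3
25 [22.6 21.9 22.6] 67.2
30 [23.1 22.6 23.1] 68.9
35 [23.5 23.1 23.5] 70.1
40 [23.8 23.5 23.6] 70.9
45 [23.8 23.6 23.7] 71.1
50 [23.7 23.6 23.9] 71.2
55 [23.4 23.4 23.9] 70.7
```

View pics/w1c.png

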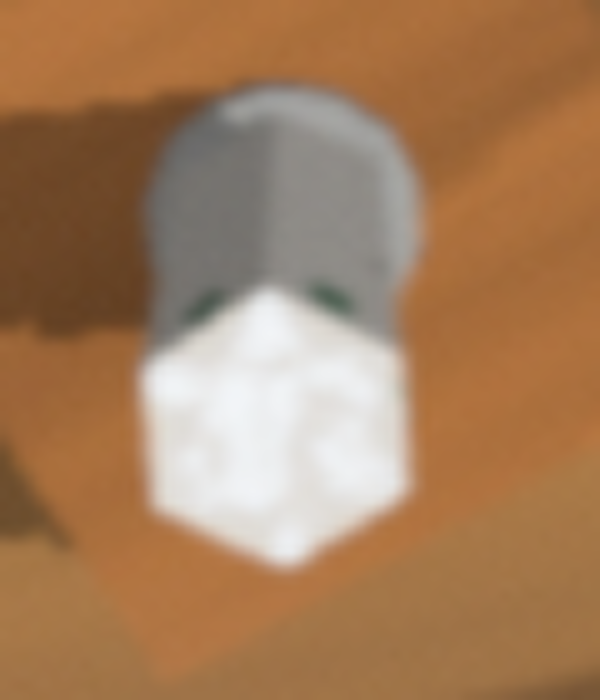

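The hexagon's flat normals lie at about 16.5° + 60k, and the jaws point at 74.3°. That leaves about 2° to turn, so I descend.

```bash
python3 -m crank '[[-1,-0.2,-0.2,4,0,0,-2],[-1,0,0,4,0,0,0],[-1,0,0,3,0,0,0],[-1,0,0,0,0,0,0]]' 60;  python3 - <<'E'
from h import *
s,Rm=st()
c=read_camera("wrist");cv2.imwrite("pics/w2.png",c["color"][:,:,::-1])
E
```

```text
time: 4.55
eef_pos: [0.4682, -0.3364, 0.133]
tcp_rot: [0.117, 0.993, 0.004, -0.004]
contact_force: [-0.3, 0.5, 0.5]
opening: 0.999
t 4.55 pos [ 0.4682 -0.3364  0.133 ] F [-0.3  0.5  0.5] op 0.999
[[-0.972  0.233 -0.008]
 [ 0.233  0.972  0.008]
 [ 0.009  0.006 -1.   ]]
```

View pics/w2.png

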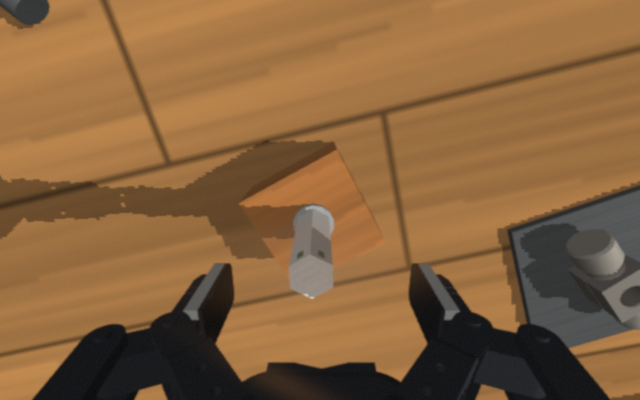

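```bash
python3 -m crank '[[-1,0,0,0,0,0,0],[-1,0,0,0,0,0,0]]';  python3 - <<'E'
from h import *
s,Rm=st()
d=np.array([.4701,-.3424,.083])-s["eef_pos"];print(Rm.T@d*100)
E
```

```text
time: 4.8
eef_pos: [0.4719, -0.3414, 0.1413]
tcp_rot: [0.118, 0.993, -0.002, 0.002]
contact_force: [-0.6, -0.0, 0.7]
opening: 0.998
t 4.8 pos [ 0.4719 -0.3414  0.1413] F [-0.6 -0.   0.7] op 0.998
[[-0.972  0.234  0.004]
 [ 0.234  0.972 -0.003]
 [-0.004 -0.003 -1.   ]]
[ 0.17637076 -0.12166748  5.82744725]
```

```bash
python3 -m crank '[[-1,0.1,-0.1,2.5,0,0,0],[-1,0,0,2.3,0,0,0],[-1,0,0,1,0,0,0],[-1,0,0,0,0,0,0],[-1,0,0,0,0,0,0]]';  python3 - <<'E'
from h import *
s,Rm=st()
d=np.array([.4701,-.3424,.083])-s["eef_pos"];print(Rm.T@d*100)
E
```

```text
time: 5.3
eef_pos: [0.47, -0.3421, 0.0818]
tcp_rot: [0.118, 0.993, -0.001, 0.001]
contact_force: [0.6, 1.0, -0.2]
opening: 0.999
t 5.3 pos [ 0.47   -0.3421  0.0818] F [ 0.6  1.  -0.2] op 0.999
[[-0.972  0.235  0.002]
 [ 0.235  0.972 -0.002]
 [-0.002 -0.001 -1.   ]]
[-0.01388006 -0.02490368 -0.11768238]
```

```bash
python3 -m crank '[[1,0,0,0,0,0,0],[1,0,0,0,0,0,0],[1,0,0,0,0,0,0],[1,0,0,0,0,0,0],[1,0,0,0,0,0,0]]' 70;  python3 -m crank '[[1,0,0,0,0,0,0],[1,0,0,0,0,0,0],[1,0,0,0,0,0,0]]';python3 - <<'E'
from h import *
s,Rm=st()
c=read_camera("wrist");cv2.imwrite("pics/w3.png",c["color"][:,:,::-1])
E
```

```text
time: 5.8
eef_pos: [0.4695, -0.3417, 0.0808]
tcp_rot: [0.118, 0.993, -0.0, 0.0]
contact_force: [0.9, 0.3, 2.4]
opening: 0.247
time: 6.1
eef_pos: [0.4695, -0.3417, 0.0808]
tcp_rot: [0.118, 0.993, -0.0, 0.0]
contact_force: [-0.2, 0.4, 3.1]
opening: 0.247
t 6.1 pos [ 0.4695 -0.3417  0.0808] F [-0.2  0.4  3.1] op 0.247
[[-0.972  0.235  0.001]
 [ 0.235  0.972 -0.001]
 [-0.001 -0.    -1.   ]]
```

View pics/w3.png

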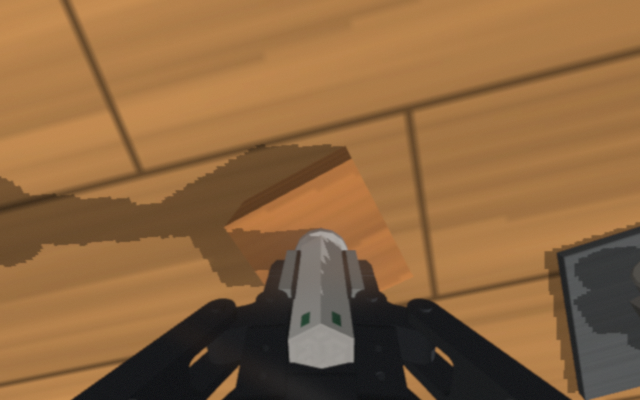

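```bash
python3 -m crank '[[1,0,0,-2,0,0,0],[1,0,0,-3,0,0,0],[1,0,0,-3,0,0,0],[1,0,0,-2,0,0,0],[1,0,0,0,0,0,0]]';python3 - <<'E'
from h import *
s,Rm=st()
c=read_camera("wrist");cv2.imwrite("pics/w4.png",c["color"][:,:,::-1])
E
```

```text
time: 6.65
eef_pos: [0.4703, -0.3425, 0.183]
tcp_rot: [0.118, 0.993, -0.002, 0.002]
contact_force: [0.1, -0.6, -2.1]
opening: 0.245
t 6.65 pos [ 0.4703 -0.3425  0.183 ] F [ 0.1 -0.6 -2.1] op 0.245
[[-0.972  0.235  0.004]
 [ 0.235  0.972 -0.004]
 [-0.005 -0.003 -1.   ]]
```

View pics/w4.png

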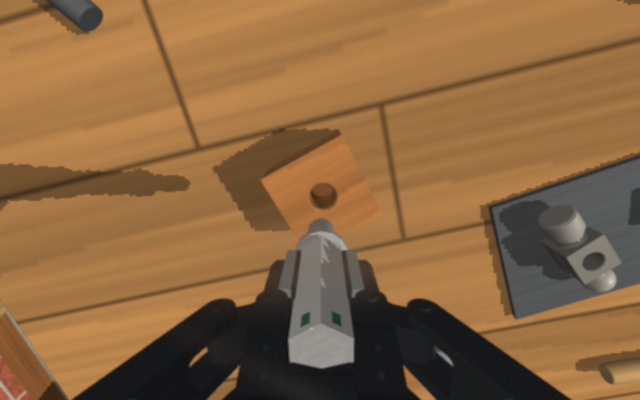

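Run:
```python
from h import *
c=read_camera("wrist")
crop(c,260,120,390,250,6,"w4c.png")
print("hole",onz(c,(323,194.5),.048),"h3",onz(c,(594,262),.044))
s=get_state()
p=s["eef_pos"]+R.from_quat(s["tcp_rot"]).as_matrix()@[0,0,.0668];print(p,proj(c,p))
```

```text
hole [ 0.46737166 -0.33963511  0.048     ] h3 [ 0.59631841 -0.10137704  0.044     ]
[ 0.46863688 -0.34077676  0.11218753] [322.40032059 223.98460305]
```

View pics/w4c.png

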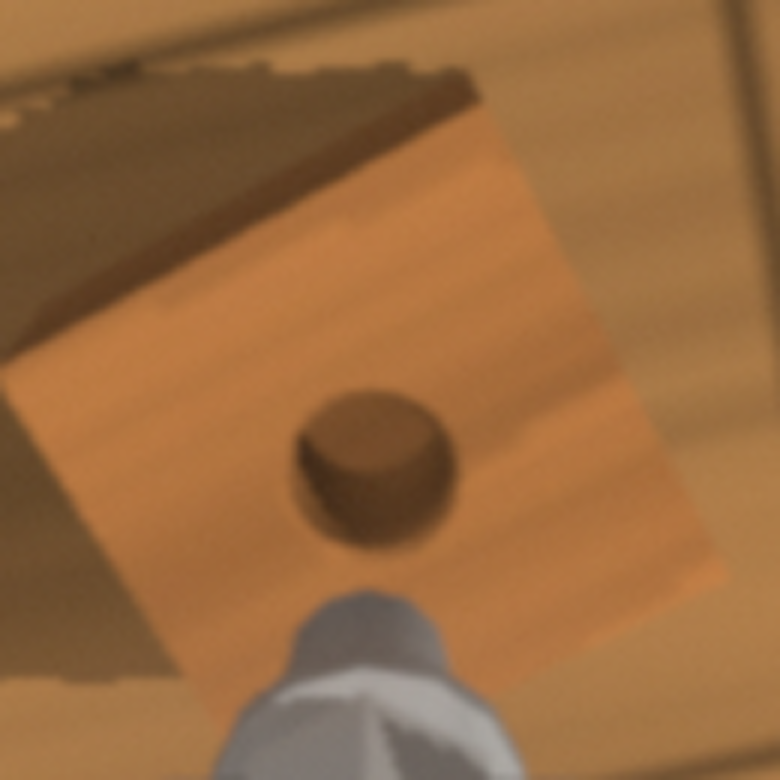

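Run:
```python
from h import *
c=read_camera("wrist")
print("hole",onz(c,(322.1,197.9),.048))
s=get_state();Rm=R.from_quat(s["tcp_rot"]).as_matrix()
p=s["eef_pos"]+Rm@[.006,0,.0668];print(proj(c,p),"seen 321.3,218.3",proj(c,s["eef_pos"]+Rm@[.009,0,.0628]))
print(Rm.round(4), s["eef_pos"])
```

```text
hole [ 0.46866641 -0.33995645  0.048     ]
[321.98159799 216.85241229] seen 321.3,218.3 [322.00297516 214.80669067]
[[-0.9721  0.2347 -0.0027]
 [ 0.2347  0.9721  0.0027]
 [ 0.0032  0.002  -1.    ]] [ 0.46831858 -0.34044921  0.17800142]
```

```bash
python3 -m crank '[[1,-0.1,2.5,0,0,0,0],[1,-0.1,4.8,0,0,0,0],[1,-0.1,4.8,0,0,0,0],[1,-0.1,4.8,0,0,0,0],[1,-0.1,4.8,0,0,0,0]]'; python3 -m crank '[[1,-0.1,4.8,0,0,0,0],[1,-0.1,4.8,0,0,0,0],[1,-0.1,4.8,0,0,0,0],[1,-0.1,4.8,0,0,0,0],[1,-0.1,4.8,0,0,0,0]]'; python3 -m crank '[[1,0,3.2,0.5,0,0,0],[1,0,1.5,0.8,0,0,0],[1,0,0,0.5,0,0,0],[1,0,0,0,0,0,0],[1,0,0,0,0,0,0]]'
python3 - <<'E'
from h import *
s,Rm=st()
c=read_camera("wrist");cv2.imwrite("pics/w5.png",c["color"][:,:,::-1])
E
```

```text
time: 7.3
eef_pos: [0.5239, -0.1294, 0.1776]
tcp_rot: [0.119, 0.993, 0.001, -0.002]
contact_force: [0.8, 0.4, -1.8]
opening: 0.246
time: 7.8
eef_pos: [0.585, 0.1024, 0.1775]
tcp_rot: [0.118, 0.993, -0.0, -0.002]
contact_force: [0.2, -0.4, -1.2]
opening: 0.251
time: 8.3
eef_pos: [0.5967, 0.1446, 0.1613]
tcp_rot: [0.119, 0.993, -0.0, -0.001]
contact_force: [0.4, 0.6, -1.7]
opening: 0.247
t 8.3 pos [0.5967 0.1446 0.1613] F [ 0.4  0.6 -1.7] op 0.247
[[-0.972  0.236 -0.002]
 [ 0.236  0.972 -0.001]
 [ 0.002 -0.001 -1.   ]]
```

View pics/w5.png

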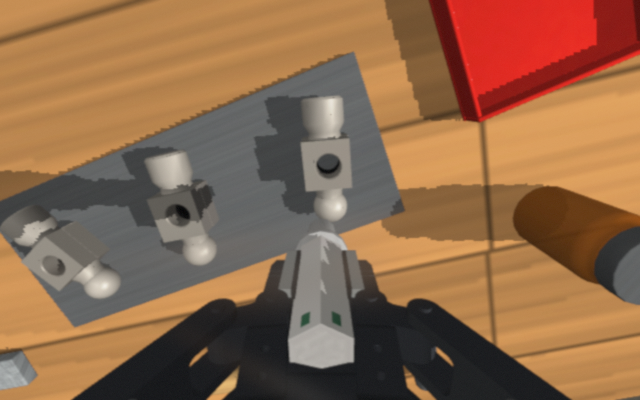

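Run:
```python
from h import *
c=read_camera("wrist")
crop(c,140,80,380,260,3.3,"w5c.png")
s,Rm=st()
for p in [(329,163),(179,214),(53,265)]:
    e=onz(c,p,.044);print(p,e.round(4),(Rm.T@(e-s["eef_pos"])*100).round(2))
```

```text
t 8.4 pos [0.5974 0.1447 0.1625] F [-0.3 -0.9 -1.6] op 0.244
[[-0.972  0.237  0.   ]
 [ 0.237  0.972 -0.   ]
 [-0.    -0.    -1.   ]]
(329, 163) [0.5659 0.1585 0.044 ] [ 3.39  0.6  11.85]
(179, 214) [0.5783 0.0248 0.044 ] [ -0.98 -12.1   11.85]
(53, 265) [ 0.5973 -0.1039  0.044 ] [ -5.87 -24.16  11.85]
```

View pics/w5c.png

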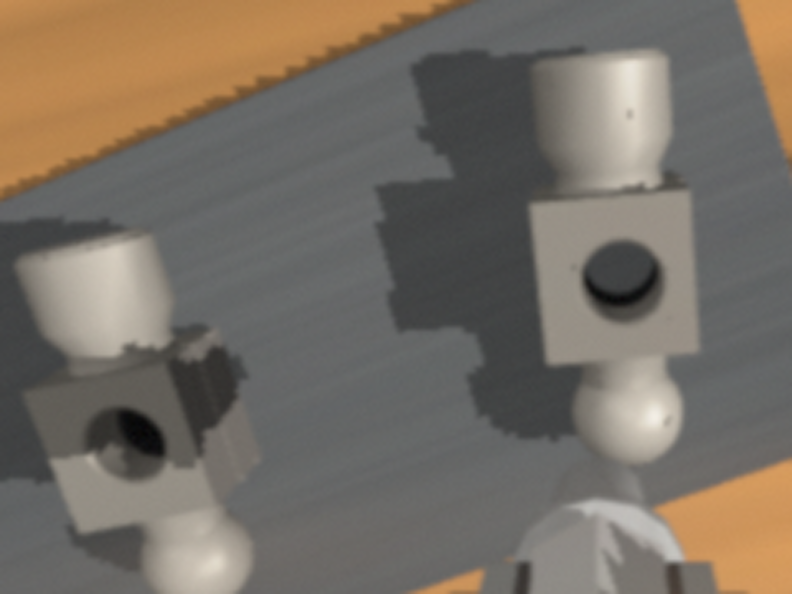

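```bash
python3 -m crank '[[1,1.7,0.3,1,0,0,0],[1,1.7,0.3,1.5,0,0,0],[1,0,0,1.2,0,0,0],[1,0,0,0,0,0,0],[1,0,0,0,0,0,0]]'
python3 - <<'E'
from h import *
s,Rm=st()
c=read_camera("wrist");crop(c,240,140,420,280,4.4,"w6.png")
cs=read_camera("side");crop(cs,250,130,370,240,6,"s6.png")
e=np.array([.5667,.1583,.11]);print((Rm.T@(e-s["eef_pos"])*100).round(2))
E
```

```text
time: 8.9
eef_pos: [0.5665, 0.1593, 0.1258]
tcp_rot: [0.119, 0.993, 0.0, 0.001]
contact_force: [0.2, -0.2, -1.9]
opening: 0.247
t 8.9 pos [0.5665 0.1593 0.1258] F [ 0.2 -0.2 -1.9] op 0.247
[[-0.972  0.236  0.001]
 [ 0.236  0.972 -0.   ]
 [-0.001  0.    -1.   ]]
[-0.04 -0.1   1.58]
```

View pics/w6.png

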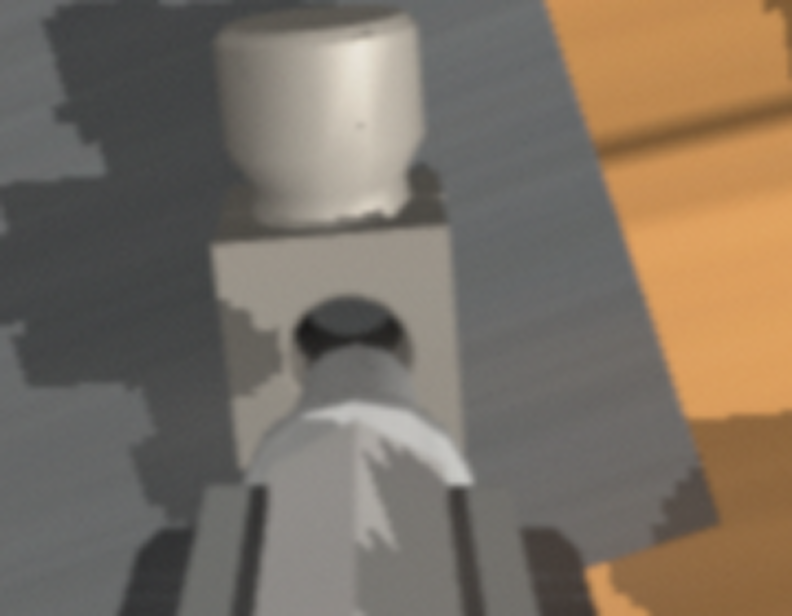

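View pics/s6.png

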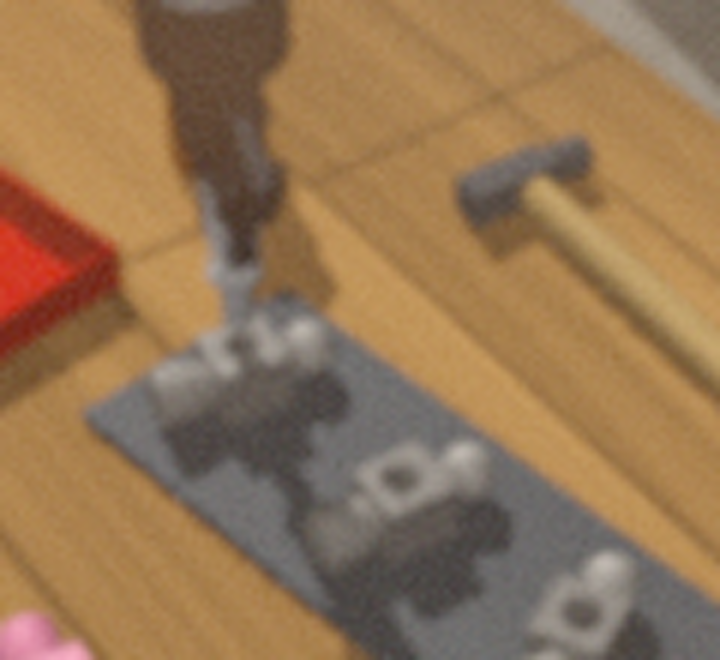

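```bash
python3 -m crank '[[1,0,-0.1,0.6,0,0,0],[1,0,0,0.6,0,0,0],[1,0,0,0.4,0,0,0],[1,0,0,0.3,0,0,0],[1,0,0,0,0,0,0]]'
python3 - <<'E'
from h import *
s,Rm=st()
E
```

```text
time: 9.5
eef_pos: [0.5657, 0.1587, 0.1058]
tcp_rot: [0.118, 0.993, -0.0, 0.0]
contact_force: [1.7, -1.6, -2.1]
opening: 0.249
t 9.5 pos [0.5657 0.1587 0.1058] F [ 1.7 -1.6 -2.1] op 0.249
[[-0.972  0.234  0.001]
 [ 0.234  0.972 -0.001]
 [-0.001 -0.001 -1.   ]]
```

```bash
python3 -m crank '[[1,0,0,0.3,0,0,0],[1,0,0,0.3,0,0,0],[1,0,0,0.3,0,0,0],[1,0,0,0.2,0,0,0]]'; python3 -m crank '[[1,0,0,0.2,0,0,0],[1,0,0,0.2,0,0,0],[1,0,0,0.2,0,0,0]]'
```

```text
time: 9.9
eef_pos: [0.5659, 0.1587, 0.0955]
tcp_rot: [0.118, 0.993, -0.0, 0.001]
contact_force: [1.8, -3.3, -0.6]
opening: 0.254
time: 10.2
eef_pos: [0.5659, 0.1589, 0.0896]
tcp_rot: [0.118, 0.993, 0.0, 0.001]
contact_force: [2.7, -2.4, 0.5]
opening: 0.249
```

```bash
python3 -m crank '[[1,0,-0.05,0.2,0,0,0],[1,0,0,0.2,0,0,0],[1,0,0,0.2,0,0,0]]'; python3 -m crank '[[1,0,0,0.2,0,0,0],[1,0,0,0.2,0,0,0],[1,0,0,0.1,0,0,0]]'
```

```text
time: 10.5
eef_pos: [0.5656, 0.1586, 0.0834]
tcp_rot: [0.118, 0.993, 0.0, 0.001]
contact_force: [2.4, -3.0, 0.8]
opening: 0.248
time: 10.8
eef_pos: [0.5653, 0.1586, 0.0782]
tcp_rot: [0.118, 0.993, 0.0, 0.0]
contact_force: [2.2, -1.5, 0.5]
opening: 0.248
```

```bash
python3 -m crank '[[1,0,0,0.1,0,0,0],[1,0,0,0.1,0,0,0],[1,0,0,0.05,0,0,0],[1,0,0,0,0,0,0]]'
python3 - <<'E'
from h import *
s,Rm=st()
c=read_camera("wrist");crop(c,240,140,420,280,4.4,"w7.png")
E
```

```text
time: 11.2
eef_pos: [0.5654, 0.1586, 0.0768]
tcp_rot: [0.118, 0.993, 0.0, -0.0]
contact_force: [0.9, -2.8, 5.2]
opening: 0.246
t 11.2 pos [0.5654 0.1586 0.0768] F [ 0.9 -2.8  5.2] op 0.246
[[-0.972  0.235 -0.   ]
 [ 0.235  0.972  0.   ]
 [ 0.     0.    -1.   ]]
```

View pics/w7.png

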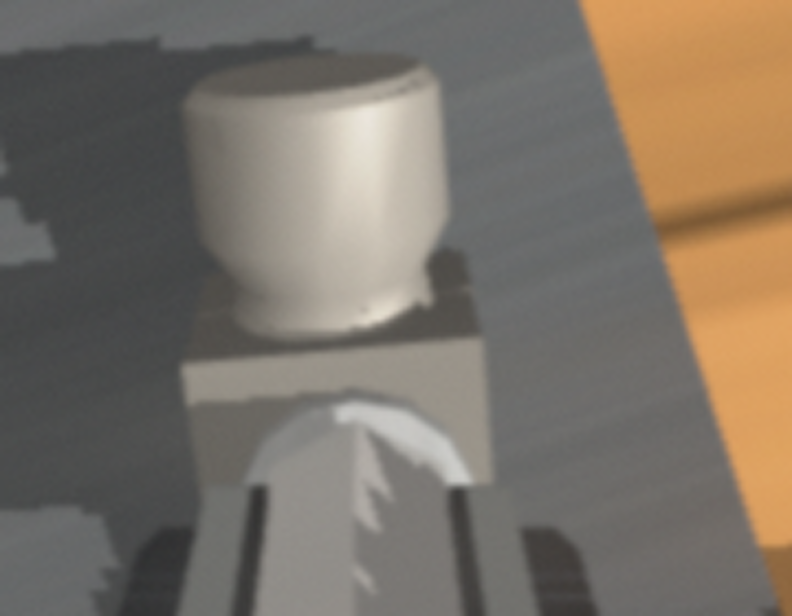

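```bash
python3 -m crank '[[1,0,0,-1,0,0,0],[1,0,0,-1.5,0,0,0],[1,0,0,-2,0,0,0],[1,0,0,-2.5,0,0,0],[1,-1,-2,-1,0,0,0]]'; python3 -m crank '[[1,-2.5,-4,0,0,0,0],[1,-2.5,-4,0,0,0,0],[1,-1.4,-2.8,0,0,0,0],[1,0,0,0,0,0,0],[1,0,0,0,0,0,0]]'
python3 - <<'E'
from h import *
s,Rm=st()
c=read_camera("wrist");cv2.imwrite("pics/w8.png",c["color"][:,:,::-1]);crop(c,240,80,420,220,4.4,"w8c.png")
E
```

```text
time: 11.75
eef_pos: [0.5697, 0.139, 0.1586]
tcp_rot: [0.117, 0.993, 0.001, -0.0]
contact_force: [1.1, -0.9, -1.3]
opening: 0.246
time: 12.25
eef_pos: [0.6062, 0.0168, 0.1556]
tcp_rot: [0.119, 0.993, 0.001, -0.001]
contact_force: [-0.0, -0.4, -1.6]
opening: 0.246
t 12.25 pos [0.6062 0.0168 0.1556] F [-0.  -0.4 -1.6] op 0.246
[[-0.972  0.236 -0.003]
 [ 0.236  0.972  0.002]
 [ 0.003  0.001 -1.   ]]
```

View pics/w8.png

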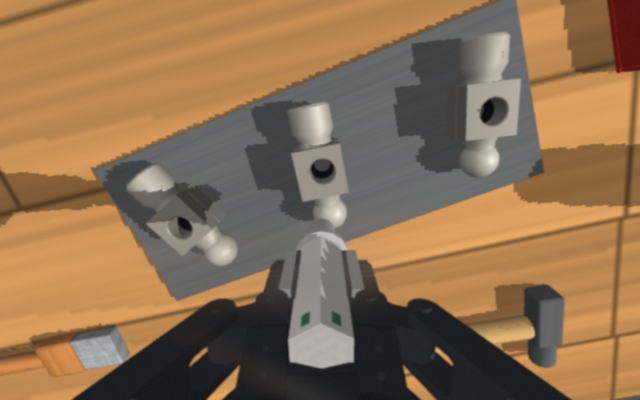

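View pics/w8c.png

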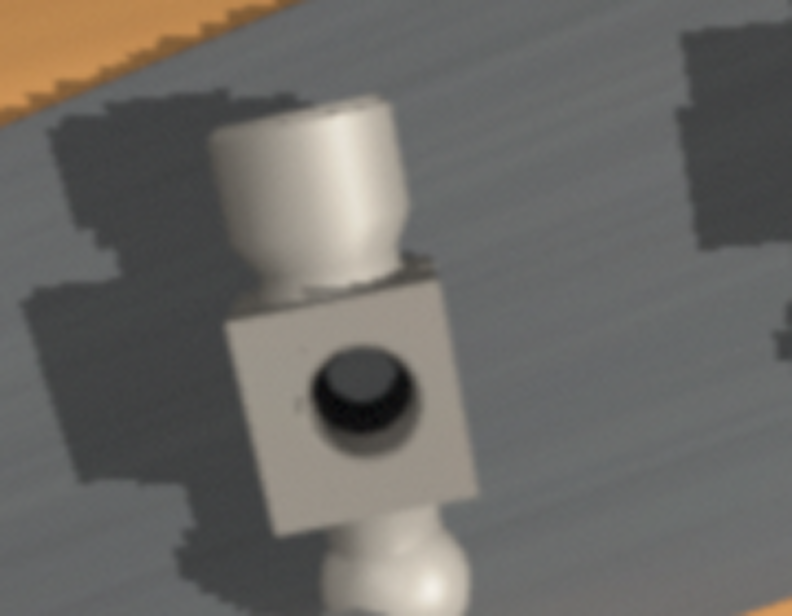

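Run:
```python
from h import *
c=read_camera("wrist")
s,Rm=st()
for p in [(322.9,170.6),(184,225.5)]:
    e=onz(c,p,.044);print(p,e.round(4),(Rm.T@(e+[-.0008,.0002,0]-s["eef_pos"])*100).round(2))
```

```text
t 12.35 pos [0.6062 0.018  0.1555] F [-0.2 -0.8 -1.9] op 0.247
[[-0.972  0.234 -0.002]
 [ 0.234  0.972  0.001]
 [ 0.002  0.001 -1.   ]]
(322.9, 170.6) [0.5782 0.0257 0.044 ] [ 2.96  0.09 11.16]
(184, 225.5) [ 0.5962 -0.0982  0.044 ] [ -1.7  -11.53  11.14]
```

Down to the tip just above head 2's mouth, then a look.

```bash
python3 -m crank '[[1,1.5,0.1,1,0,0,0],[1,1.4,0,1,0,0,0],[1,0,0,1,0,0,0],[1,0,0,0,0,0,0],[1,0,0,0,0,0,0]]'
python3 - <<'E'
from h import *
s,Rm=st()
c=read_camera("wrist");crop(c,240,140,420,280,4.4,"w9.png")
e=np.array([.5774,.0259,.11]);print((Rm.T@(e-s["eef_pos"])*100).round(2))
E
```

```text
time: 12.85
eef_pos: [0.5796, 0.025, 0.1259]
tcp_rot: [0.118, 0.993, 0.0, 0.0]
contact_force: [0.3, -0.2, -2.0]
opening: 0.247
t 12.85 pos [0.5796 0.025  0.1259] F [ 0.3 -0.2 -2. ] op 0.247
[[-0.972  0.234  0.   ]
 [ 0.234  0.972  0.   ]
 [-0.     0.    -1.   ]]
[0.24 0.04 1.59]
```

View pics/w9.png

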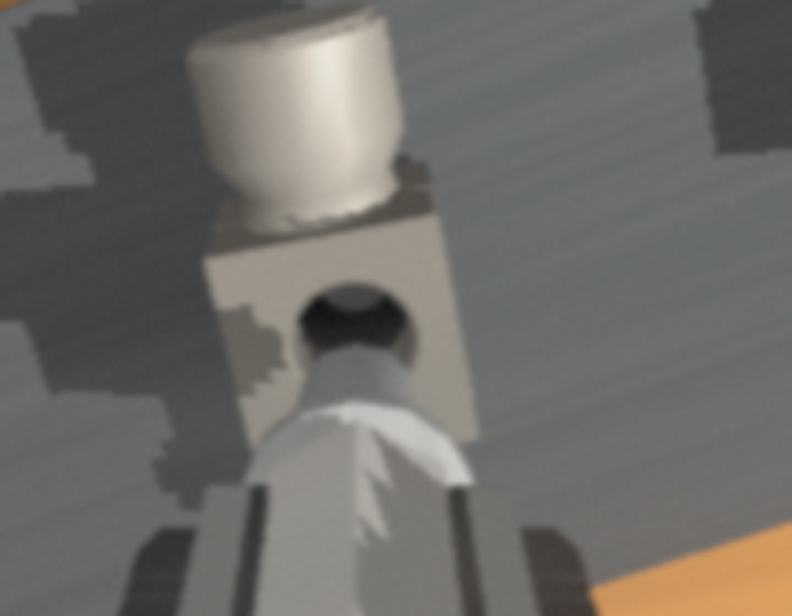

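```bash
python3 -m crank '[[1,0.2,0,0.6,0,0,0],[1,0,0,0.6,0,0,0],[1,0,0,0.4,0,0,0],[1,0,0,0.3,0,0,0],[1,0,0,0,0,0,0]]'; python3 -m crank '[[1,0,0,0.3,0,0,0],[1,0,0,0.3,0,0,0],[1,0,0,0.2,0,0,0]]'
```

```text
time: 13.4
eef_pos: [0.5769, 0.0249, 0.1061]
tcp_rot: [0.118, 0.993, -0.0, -0.001]
contact_force: [0.4, 0.5, -2.4]
opening: 0.252
time: 13.7
eef_pos: [0.5772, 0.025, 0.0986]
tcp_rot: [0.118, 0.993, -0.0, -0.0]
contact_force: [-0.8, 0.1, -1.9]
opening: 0.245
```

```bash
python3 -m crank '[[1,0,0,0.15,0,0,0],[1,0,0,0.15,0,0,0],[1,0,0,0.1,0,0,0]]'; python3 -m crank '[[1,0,0,0.1,0,0,0],[1,0,0,0.1,0,0,0]]';python3 -m crank '[[1,0,0,0.1,0,0,0],[1,0,0,0.1,0,0,0]]'
```

```text
time: 14.0
eef_pos: [0.5772, 0.025, 0.0947]
tcp_rot: [0.118, 0.993, -0.0, -0.0]
contact_force: [-0.5, -0.6, -1.6]
opening: 0.247
time: 14.2
eef_pos: [0.5773, 0.025, 0.0928]
tcp_rot: [0.118, 0.993, -0.0, 0.0]
contact_force: [-0.8, 0.6, -1.6]
opening: 0.248
time: 14.4
eef_pos: [0.5776, 0.0249, 0.091]
tcp_rot: [0.118, 0.993, -0.0, 0.0]
contact_force: [0.8, -1.1, -0.8]
opening: 0.246
```

```bash
python3 -m crank '[[1,0,0,0.1,0,0,0],[1,0,0,0.05,0,0,0]]';python3 -m crank '[[1,0,0,0.05,0,0,0],[1,0,0,0.05,0,0,0]]'
```

```text
time: 14.6
eef_pos: [0.5779, 0.0247, 0.0905]
tcp_rot: [0.118, 0.993, -0.0, 0.001]
contact_force: [-1.7, -0.6, 5.2]
opening: 0.247
time: 14.8
eef_pos: [0.5781, 0.0247, 0.0904]
tcp_rot: [0.118, 0.993, -0.0, 0.001]
contact_force: [-2.5, -0.6, 10.4]
opening: 0.253
```

Head 2 is tight: the pin stopped 20.4 mm in, at about 12 N. On to head 3.

```bash
python3 -m crank '[[1,0,0,-1,0,0,0],[1,0,0,-1.5,0,0,0],[1,0,0,-2,0,0,0],[1,0,0,-1.5,0,0,0],[1,-1,-2,-0.7,0,0,0]]'; python3 -m crank '[[1,-2.6,-3.7,0,0,0,0],[1,-2.6,-3.7,0,0,0,0],[1,-1.5,-2.4,0,0,0,0],[1,0,0,0,0,0,0],[1,0,0,0,0,0,0]]'
python3 - <<'E'
from h import *
s,Rm=st()
c=read_camera("wrist");cv2.imwrite("pics/w10.png",c["color"][:,:,::-1]);crop(c,240,80,420,220,4.4,"w10c.png")
E
```

```text
time: 15.3
eef_pos: [0.5826, 0.0048, 0.1578]
tcp_rot: [0.117, 0.993, 0.001, 0.001]
contact_force: [-0.2, -0.3, -2.4]
opening: 0.241
time: 15.8
eef_pos: [0.6242, -0.108, 0.1555]
tcp_rot: [0.119, 0.993, 0.0, -0.0]
contact_force: [0.5, -0.1, -2.5]
opening: 0.243
t 15.8 pos [ 0.6242 -0.108   0.1555] F [ 0.5 -0.1 -2.5] op 0.243
[[-0.972  0.236 -0.001]
 [ 0.236  0.972  0.001]
 [ 0.001  0.001 -1.   ]]
```

View pics/w10.png

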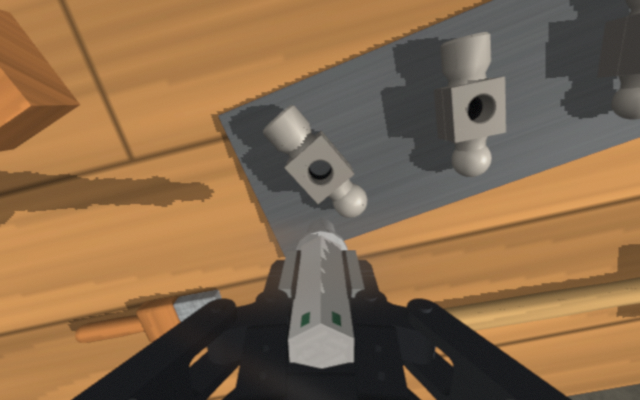

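View pics/w10c.png

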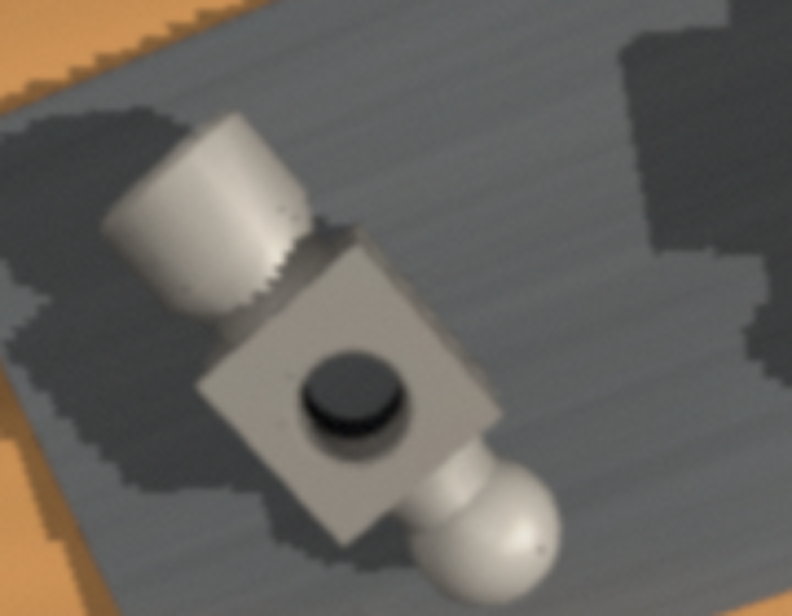

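Run:
```python
from h import *
c=read_camera("wrist")
s,Rm=st()
e=onz(c,(320.4,172.0),.044);print(e.round(4),(Rm.T@(e+[-.0008,-.0003,0]-s["eef_pos"])*100).round(2))
```

```text
t 15.9 pos [ 0.6239 -0.1067  0.1553] F [-0.1  0.4 -2.6] op 0.244
[[-0.972  0.234 -0.001]
 [ 0.234  0.972  0.001]
 [ 0.001  0.001 -1.   ]]
[ 0.5967 -0.1012  0.044 ] [ 2.83 -0.16 11.13]
```

```bash
python3 -m crank '[[1,1.5,-0.1,1,0,0,0],[1,1.4,0,1,0,0,0],[1,0,0,1,0,0,0],[1,0,0,0,0,0,0],[1,0,0,0,0,0,0]]'
python3 - <<'E'
from h import *
s,Rm=st()
c=read_camera("wrist");crop(c,240,140,420,280,4.4,"w11.png")
e=np.array([.5959,-.1015,.11]);print((Rm.T@(e-s["eef_pos"])*100).round(2))
E
```

```text
time: 16.4
eef_pos: [0.5965, -0.1015, 0.1255]
tcp_rot: [0.118, 0.993, -0.0, 0.0]
contact_force: [0.8, 0.2, -1.2]
opening: 0.247
t 16.4 pos [ 0.5965 -0.1015  0.1255] F [ 0.8  0.2 -1.2] op 0.247
[[-0.972  0.234  0.   ]
 [ 0.234  0.972 -0.   ]
 [-0.     0.    -1.   ]]
[ 0.06 -0.01  1.55]
```

View pics/w11.png

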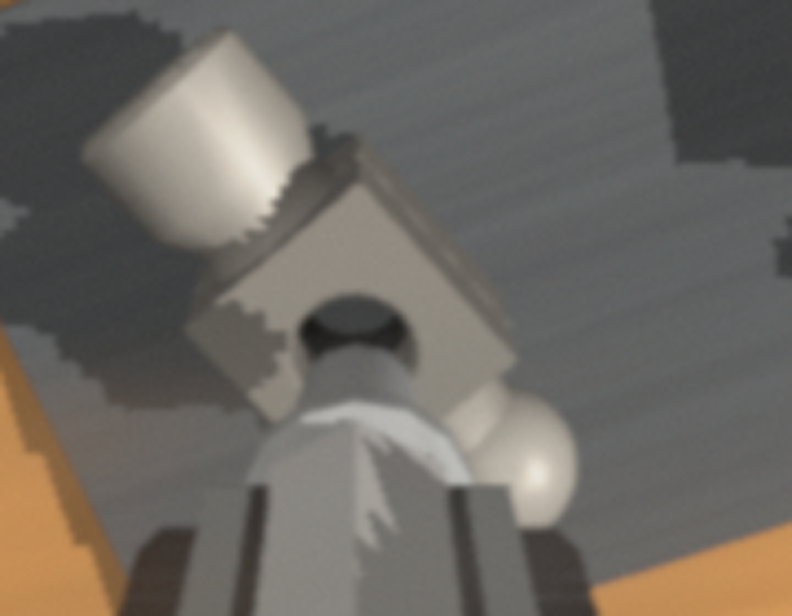

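```bash
python3 -m crank '[[1,0.1,0,0.6,0,0,0],[1,0,0,0.6,0,0,0],[1,0,0,0.4,0,0,0],[1,0,0,0.3,0,0,0],[1,0,0,0,0,0,0]]'; python3 -m crank '[[1,0,0,0.3,0,0,0],[1,0,0,0.3,0,0,0],[1,0,0,0.3,0,0,0],[1,0,0,0.2,0,0,0]]'; python3 -m crank '[[1,0,0,0.15,0,0,0],[1,0,0,0.15,0,0,0],[1,0,0,0.15,0,0,0]]'
```

```text
time: 16.95
eef_pos: [0.5953, -0.1019, 0.1059]
tcp_rot: [0.118, 0.993, -0.0, 0.0]
contact_force: [1.0, -0.5, -2.7]
opening: 0.247
time: 17.35
eef_pos: [0.5954, -0.102, 0.0954]
tcp_rot: [0.118, 0.993, -0.0, 0.001]
contact_force: [1.0, -1.3, -1.7]
opening: 0.245
time: 17.65
eef_pos: [0.5954, -0.1019, 0.0911]
tcp_rot: [0.118, 0.993, -0.0, 0.001]
contact_force: [2.5, -1.6, -0.4]
opening: 0.248
```

```bash
python3 -m crank '[[1,0,0,0.1,0,0,0],[1,0,0,0.1,0,0,0],[1,0,0,0.1,0,0,0]]'; python3 -m crank '[[1,0,0,0.2,0,0,0],[1,0,0,0.2,0,0,0],[1,0,0,0.2,0,0,0]]'; python3 -m crank '[[1,0,0,0.2,0,0,0],[1,0,0,0.2,0,0,0],[1,0,0,0.15,0,0,0],[1,0,0,0.05,0,0,0]]'
```

```text
time: 17.95
eef_pos: [0.5954, -0.1019, 0.0881]
tcp_rot: [0.118, 0.993, -0.0, 0.001]
contact_force: [2.3, -1.7, -0.6]
opening: 0.253
time: 18.25
eef_pos: [0.5954, -0.1019, 0.0819]
tcp_rot: [0.118, 0.993, -0.0, 0.001]
contact_force: [2.3, -2.2, 0.3]
opening: 0.244
time: 18.65
eef_pos: [0.5955, -0.102, 0.0768]
tcp_rot: [0.118, 0.993, -0.0, 0.0]
contact_force: [1.6, -1.4, 5.6]
opening: 0.251
```

Home in head 3, with the collar touching at about 7.5 N. Now lift and carry the gauge back to the stand.

```bash
python3 -m crank '[[1,0,0,-1,0,0,0],[1,0,0,-2,0,0,0],[1,0,0,-3,0,0,0],[1,0,0,-3,0,0,0],[1,0.5,-2,-1,0,0,0]]'; python3 -m crank '[[1,1.2,-4.7,0,0,0,0],[1,1.2,-4.7,0,0,0,0],[1,1.2,-4.7,0,0,0,0],[1,1.2,-4.7,0,0,0,0],[1,0.9,-3.5,0,0,0,0]]'; python3 -m crank '[[1,0.4,-1.5,0,0,0,0],[1,0,0,0,0,0,0],[1,0,0,0,0,0,0]]'
python3 - <<'E'
from h import *
s,Rm=st()
d=np.array([.4685,-.3410,.0808])-s["eef_pos"];print(Rm.T@d*100)
E
```

```text
time: 19.15
eef_pos: [0.5858, -0.1181, 0.1786]
tcp_rot: [0.117, 0.993, 0.001, 0.0]
contact_force: [0.6, 0.0, -1.2]
opening: 0.247
time: 19.65
eef_pos: [0.4747, -0.3236, 0.1744]
tcp_rot: [0.119, 0.993, 0.002, -0.003]
contact_force: [-0.2, -0.2, -2.1]
opening: 0.245
time: 19.95
eef_pos: [0.47, -0.3355, 0.175]
tcp_rot: [0.118, 0.993, 0.001, -0.001]
contact_force: [-0.7, -0.8, -1.9]
opening: 0.25
t 19.95 pos [ 0.47   -0.3355  0.175 ] F [-0.7 -0.8 -1.9] op 0.25
[[-0.972  0.235 -0.002]
 [ 0.235  0.972  0.003]
 [ 0.002  0.003 -1.   ]]
[-4.29188845e-03 -5.94088454e-01  9.41614995e+00]
```

```bash
python3 -m crank '[[1,0,-0.5,1,0,0,0],[1,0,0,2,0,0,0],[1,0,0,1.5,0,0,0],[1,0,0,0,0,0,0],[1,0,0,0,0,0,0]]'
python3 - <<'E'
from h import *
s,Rm=st()
d=np.array([.4685,-.3410,.0808])-s["eef_pos"];print(Rm.T@d*100)
c=read_camera("wrist");crop(c,240,140,420,280,4.4,"w12.png")
E
```

```text
time: 20.45
eef_pos: [0.4692, -0.3411, 0.1301]
tcp_rot: [0.118, 0.993, 0.001, -0.001]
contact_force: [-0.3, -0.5, -2.0]
opening: 0.246
t 20.45 pos [ 0.4692 -0.3411  0.1301] F [-0.3 -0.5 -2. ] op 0.246
[[-0.972  0.234 -0.001]
 [ 0.234  0.972  0.001]
 [ 0.001  0.001 -1.   ]]
[ 0.06342124 -0.01324522  4.92837922]
```

View pics/w12.png

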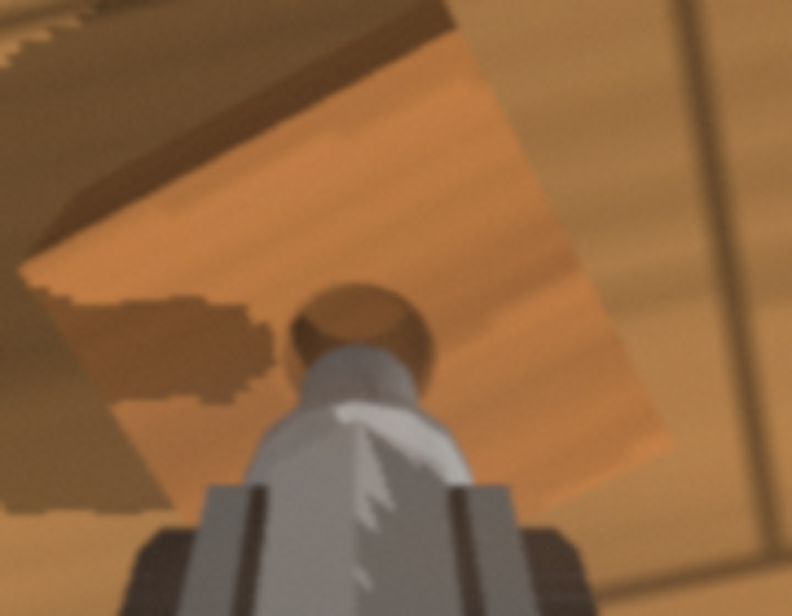

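Pin and hole line up: hole centre at crop column 360, pin at 358. Lowering it in.

```bash
python3 -m crank '[[1,0.1,0,0.8,0,0,0],[1,0,0,0.8,0,0,0],[1,0,0,0.8,0,0,0],[1,0,0,0.8,0,0,0],[1,0,0,0,0,0,0]]'; python3 -m crank '[[1,0,0,0.7,0,0,0],[1,0,0,0.5,0,0,0],[1,0,0,0.2,0,0,0],[1,0,0,0.2,0,0,0],[1,0,0,0,0,0,0]]'
```

```text
time: 21.0
eef_pos: [0.4675, -0.341, 0.097]
tcp_rot: [0.118, 0.993, 0.001, -0.001]
contact_force: [0.6, 0.6, -1.9]
opening: 0.246
time: 21.5
eef_pos: [0.4681, -0.3416, 0.0826]
tcp_rot: [0.118, 0.993, 0.0, -0.0]
contact_force: [-0.0, 0.5, -2.6]
opening: 0.248
```

```bash
python3 -m crank '[[1,0,0,0.1,0,0,0],[1,0,0,0.1,0,0,0],[1,0,0,0.05,0,0,0],[1,0,0,0,0,0,0]]'
```

```text
time: 21.9
eef_pos: [0.4683, -0.3418, 0.0809]
tcp_rot: [0.118, 0.993, -0.0, 0.0]
contact_force: [-0.3, 0.6, 1.3]
opening: 0.246
```

```bash
python3 -m crank '[[0.3,0,0,0,0,0,0],[0,0,0,0,0,0,0],[-0.3,0,0,0,0,0,0],[-0.3,0,0,0,0,0,0],[-0.3,0,0,0,0,0,0]]';python3 -m crank '[[-0.3,0,0,-1,0,0,0],[-0.3,0,0,-3,0,0,0],[-0.3,0,0,-4,0,0,0],[-0.3,0,0,-4,0,0,0],[-0.3,0,0,-2,0,0,0]]'
python3 - <<'E'
from h import *
s,Rm=st()
c=read_camera("wrist");cv2.imwrite("pics/w13.png",c["color"][:,:,::-1])
E
```

```text
time: 22.4
eef_pos: [0.4682, -0.3417, 0.0804]
tcp_rot: [0.118, 0.993, -0.0, 0.0]
contact_force: [-0.3, 0.4, -0.1]
opening: 0.648
time: 22.9
eef_pos: [0.4695, -0.3429, 0.2259]
tcp_rot: [0.118, 0.993, -0.002, 0.003]
contact_force: [0.1, -0.3, 0.7]
opening: 0.652
t 22.9 pos [ 0.4695 -0.3429  0.2259] F [ 0.1 -0.3  0.7] op 0.652
[[-0.972  0.235  0.005]
 [ 0.235  0.972 -0.005]
 [-0.006 -0.004 -1.   ]]
```

View pics/w13.png

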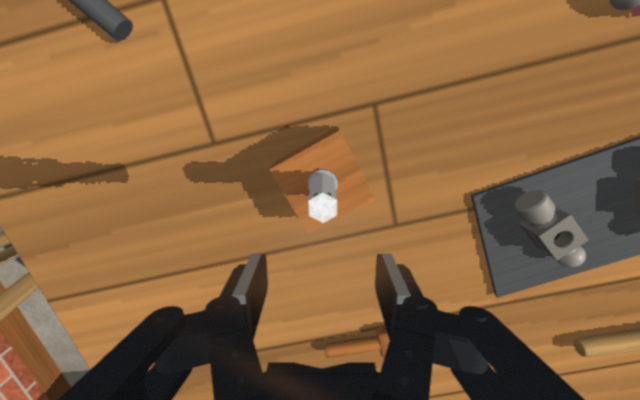

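Gauge upright in its stand, its top at (322,207). Now for head 2, the middle one.

```bash
python3 -m crank '[[-1,-0.2,3,0,0,0,0],[-1,-0.2,4.8,0,0,0,0],[-1,-0.2,4.8,0,0,0,0],[-1,-0.2,4.8,0,0,0,0],[-1,-0.2,4.8,0,0,0,0]]'; python3 -m crank '[[-1,-0.2,4.8,0,0,0,0],[-1,-0.2,4.8,0,0,0,0],[-1,-0.2,4.5,0,0,0,0],[-1,-0.2,1.7,0,0,0,0],[-1,0,0,0,0,0,0]]';python3 -m crank '[[-1,0,0,0,0,0,0]]'
python3 - <<'E'
from h import *
s,Rm=st()
c=read_camera("wrist");cv2.imwrite("pics/w14.png",c["color"][:,:,::-1]);crop(c,250,130,390,250,5.5,"w14c.png")
for t in trace("head_b_mid","wrist")[:5]:print(t["p"],t["location"],t["pixels"].sum())
for t in place_of("head_b_mid","wrist")[:5]:print(t)
E
```

```text
time: 23.45
eef_pos: [0.5299, -0.1264, 0.2202]
tcp_rot: [0.118, 0.993, 0.0, -0.0]
contact_force: [0.9, -0.0, -1.0]
opening: 0.999
time: 23.95
eef_pos: [0.575, 0.0254, 0.22]
tcp_rot: [0.116, 0.993, -0.0, -0.0]
contact_force: [0.1, 1.2, 0.9]
opening: 1.0
time: 24.05
eef_pos: [0.5746, 0.023, 0.22]
tcp_rot: [0.118, 0.993, -0.0, -0.0]
contact_force: [-0.3, 0.7, 0.1]
opening: 0.998
t 24.05 pos [0.5746 0.023  0.22  ] F [-0.3  0.7  0.1] op 0.998
[[-0.972  0.234 -0.001]
 [ 0.234  0.972 -0.001]
 [ 0.001 -0.001 -1.   ]]
0.79 [315.4, 188.3] 3091
0.41 [343.6, 177.2] 32475
{'location': [319.3, 186.2], 'p': 0.82}
```

View pics/w14.png

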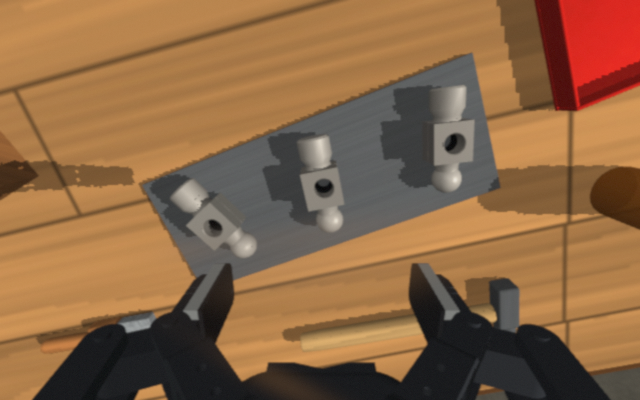

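View pics/w14c.png

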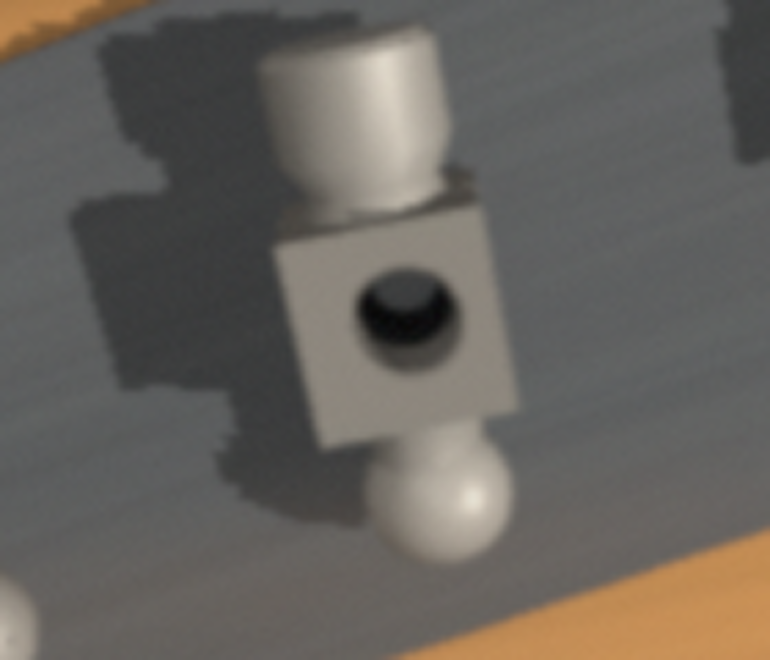

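Run:
```python
from h import *
c=read_camera("wrist");s,Rm=st()
P=[(276,247),(481,207),(518,408),(323,447)]
W=np.array([onz(c,((x+.5)/5.5-.5+250,(y+.5)/5.5-.5+130),.044) for x,y in P])
m=W.mean(0);print("mid",m.round(4),"sides",np.linalg.norm(np.diff(W,axis=0),axis=1))
xa=(W[2]+W[3]-W[0]-W[1]);ya=W[1]+W[2]-W[0]-W[3]
print("x yaw",np.degrees(np.arctan2(xa[1],xa[0])),"edge y",np.degrees(np.arctan2(ya[1],ya[0])))
print("tool y",np.degrees(np.arctan2(Rm[1,1],Rm[0,1])))
print((Rm.T@(m+[-.0008,0,0]-s["eef_pos"])*100).round(2))
```

```text
t 24.25 pos [0.5747 0.022  0.2203] F [ 0.2 -0.2 -0.5] op 0.998
[[-0.972  0.237 -0.   ]
 [ 0.237  0.972 -0.   ]
 [ 0.    -0.    -1.   ]]
mid [0.5798 0.0218 0.044 ] sides [0.03814141 0.03929186 0.03777184]
x yaw -2.2325879341568395 edge y 87.88799281105746
tool y 76.30349236239135
[-0.43  0.09 17.63]
```

```bash
python3 -m crank '[[-1,-0.45,0.1,0,0,0,-5.75],[-1,0,0,2,0,0,-5.75],[-1,0,0,4,0,0,0],[-1,0,0,4,0,0,0],[-1,0,0,2,0,0,0]]' 100;python3 -m crank '[[-1,0,0,0,0,0,0],[-1,0,0,0,0,0,0]]'
python3 - <<'E'
from h import *
s,Rm=st()
print((Rm.T@(np.array([.579,.0218,.031])-s["eef_pos"])*100).round(2),np.degrees(np.arctan2(Rm[1,1],Rm[0,1])))
c=read_camera("wrist");cv2.imwrite("pics/w15.png",c["color"][:,:,::-1])
E
```

```text
time: 24.75
eef_pos: [0.577, 0.0225, 0.0965]
tcp_rot: [0.019, 1.0, 0.0, -0.003]
contact_force: [-0.8, -0.3, -0.1]
opening: 0.995
time: 24.95
eef_pos: [0.5798, 0.0226, 0.1008]
tcp_rot: [0.019, 1.0, -0.0, 0.0]
contact_force: [0.0, -0.8, 1.5]
opening: 0.999
t 24.95 pos [0.5798 0.0226 0.1008] F [ 0.  -0.8  1.5] op 0.999
[[-0.999  0.037  0.   ]
 [ 0.037  0.999 -0.   ]
 [-0.    -0.    -1.   ]]
[ 0.07 -0.08  6.98] 87.85725440937507
```

View pics/w15.png

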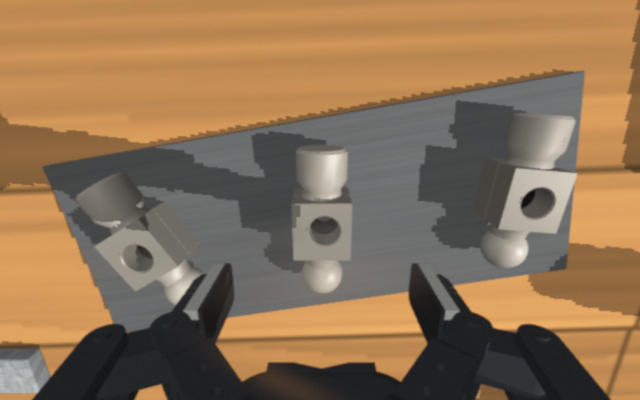

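```bash
python3 -m crank '[[-1,0,-0.1,2,0,0,0],[-1,0,0,2.5,0,0,0],[-1,0,0,1.5,0,0,0],[-1,0,0,0.6,0,0,0],[-1,0,0,0,0,0,0]]';python3 -m crank '[[0,0,0,0.3,0,0,0],[0,0,0,0,0,0,0],[0.3,0,0,0,0,0,0],[0.5,0,0,0,0,0,0],[1,0,0,0,0,0,0]]' 100
```

```text
time: 25.5
eef_pos: [0.5795, 0.0223, 0.0344]
tcp_rot: [0.018, 1.0, 0.0, -0.0]
contact_force: [-1.0, -0.3, 0.1]
opening: 1.003
time: 26.0
eef_pos: [0.5803, 0.0224, 0.0324]
tcp_rot: [0.018, 1.0, -0.0, 0.001]
contact_force: [-0.1, -0.1, 4.5]
opening: 0.426
```

```bash
python3 -m crank '[[1,0,0,0,0,0,0],[1,0,0,0,0,0,0],[1,0,0,-1,0,0,0],[1,0,0,-1.5,0,0,0],[1,0,0,0,0,0,0]]' 120
python3 - <<'E'
from h import *
st()
c=read_camera("wrist");cv2.imwrite("pics/w16.png",c["color"][:,:,::-1])
E
```

```text
time: 26.5
eef_pos: [0.5801, 0.0223, 0.0577]
tcp_rot: [0.018, 1.0, -0.0, 0.001]
contact_force: [1.0, 0.1, -5.9]
opening: 0.425
t 26.5 pos [0.5801 0.0223 0.0577] F [ 1.   0.1 -5.9] op 0.425
[[-0.999  0.036  0.002]
 [ 0.036  0.999 -0.   ]
 [-0.002 -0.    -1.   ]]
```

View pics/w16.png

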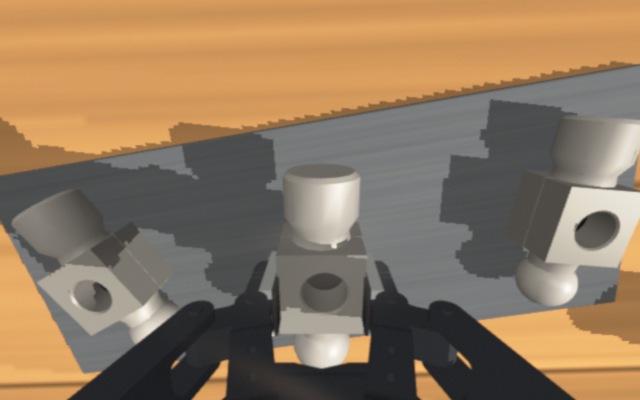

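```bash
python3 -m crank '[[1,0,0,-2,0,0,0],[1,0,0,-4,0,0,0],[1,0,0,-4,0,0,0],[1,0,1.5,-1.3,0,0,0],[1,0.7,4,0,0,0,0]]'; python3 -m crank '[[1,0.9,4.5,0,0,0,0],[1,0.9,4.5,0,0,0,0],[1,0.9,4.5,0,0,0,0],[1,0.9,4.5,0,0,0,0],[1,0.7,3.5,0,0,0,0]]'; python3 -m crank '[[1,0.3,2,0,0,0,0],[1,0,0.5,0,0,0,0],[1,0,0,0,0,0,0],[1,0,0,0,0,0,0]]'
python3 - <<'E'
from h import *
st()
c=read_camera("wrist");cv2.imwrite("pics/w17.png",c["color"][:,:,::-1])
for t in place_of("rework_tray","wrist")[:3]:print(t, onz(c,t["location"],0))
E
```

```text
time: 27.05
eef_pos: [0.577, 0.0762, 0.1724]
tcp_rot: [0.02, 1.0, -0.001, 0.004]
contact_force: [1.2, 1.3, -5.5]
opening: 0.427
time: 27.55
eef_pos: [0.5367, 0.297, 0.1669]
tcp_rot: [0.017, 1.0, -0.0, -0.002]
contact_force: [0.3, -0.5, -6.5]
opening: 0.421
time: 27.95
eef_pos: [0.5366, 0.3184, 0.1681]
tcp_rot: [0.018, 1.0, -0.001, -0.001]
contact_force: [0.8, 0.2, -6.4]
opening: 0.427
t 27.95 pos [0.5366 0.3184 0.1681] F [ 0.8  0.2 -6.4] op 0.427
[[-0.999  0.036 -0.002]
 [ 0.036  0.999 -0.001]
 [ 0.002 -0.001 -1.   ]]
{'location': [347.1, 132.2], 'p': 0.7} [0.48416783 0.34431713 0.        ]
```

View pics/w17.png

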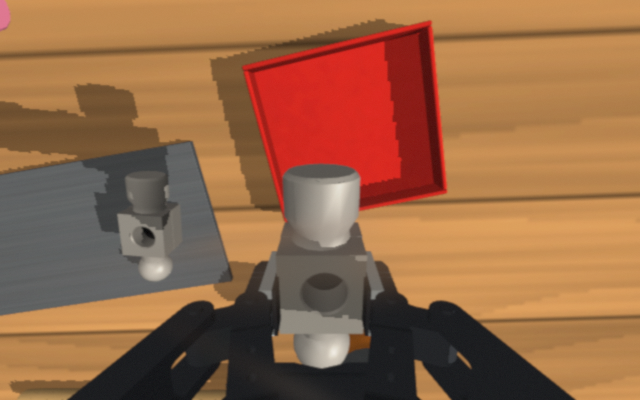

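Run:
```python
from h import *
c=read_camera("wrist");s,Rm=st()
A,B,C=[onz(c,p,.03) for p in [(243,69),(430,22),(446,191)]]
print(A,B,C,np.linalg.norm(A-B),np.linalg.norm(B-C));m=(A+C)/2
d=B-C;print("mid",m,"x-axis yaw",np.degrees(np.arctan2(-d[1],-d[0])),"y yaw",np.degrees(np.arctan2(*(B-A)[1::-1])))
print((Rm.T@(m-s["eef_pos"])*100).round(2))
```

```text
t 28.1 pos [0.5373 0.318  0.169 ] F [ 0.7  0.  -6.6] op 0.422
[[-0.999  0.038 -0.001]
 [ 0.038  0.999 -0.   ]
 [ 0.001 -0.    -1.   ]]
[0.4297591  0.25969471 0.03      ] [0.40241868 0.40559853 0.03      ] [0.53708564 0.42997241 0.03      ] 0.14844333090046719 0.13685494159215536
mid [0.48342237 0.34483356 0.03      ] x-axis yaw 10.259118634844201 y yaw 100.61337928365779
[ 5.48  2.48 13.9 ]
```

```bash
python3 -m crank '[[1,2,0.9,0,0,0,0],[1,2.5,1.1,0,0,0,0],[1,1.1,0.5,0,0,0,-4.2],[1,0,0,0,0,0,-4.2],[1,0,0,0,0,0,-4.2]]'; python3 -m crank '[[1,0,0,0,0,0,0],[1,0,0,0,0,0,0]]'
python3 - <<'E'
from h import *
s,Rm=st()
print((Rm.T@(np.array([.4825,.345,.0284])-s["eef_pos"])*100).round(2),np.degrees(np.arctan2(Rm[1,1],Rm[0,1])))
c=read_camera("wrist");cv2.imwrite("pics/w18.png",c["color"][:,:,::-1])
E
```

```text
time: 28.6
eef_pos: [0.4811, 0.3461, 0.1695]
tcp_rot: [-0.093, 0.996, 0.0, -0.0]
contact_force: [1.3, 1.1, -6.3]
opening: 0.426
time: 28.8
eef_pos: [0.4819, 0.3459, 0.1695]
tcp_rot: [-0.091, 0.996, 0.0, -0.0]
contact_force: [-0.1, 0.4, -6.4]
opening: 0.42
t 28.8 pos [0.4819 0.3459 0.1695] F [-0.1  0.4 -6.4] op 0.42
[[-0.984 -0.181 -0.   ]
 [-0.181  0.984  0.   ]
 [ 0.     0.    -1.   ]]
[-0.04 -0.1  14.11] 100.40217910808477
```

View pics/w18.png

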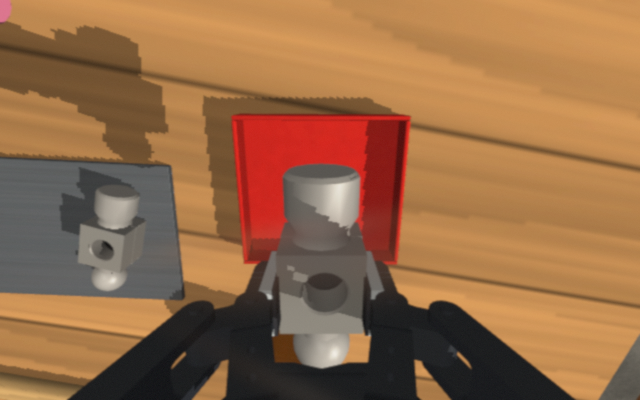

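```bash
python3 -m crank '[[1,0,-0.1,2,0,0,0],[1,0,0,4,0,0,0],[1,0,0,3,0,0,0],[1,0,0,0,0,0,0],[1,0,0,0,0,0,0]]'
python3 - <<'E'
from h import *
s,Rm=st()
c=read_camera("wrist");cv2.imwrite("pics/w19.png",c["color"][:,:,::-1])
c=read_camera("side");crop(c,190,110,310,210,6,"s19.png")
E
```

```text
time: 29.35
eef_pos: [0.4822, 0.345, 0.0793]
tcp_rot: [-0.091, 0.996, -0.0, -0.0]
contact_force: [0.2, 0.7, -5.7]
opening: 0.425
t 29.35 pos [0.4822 0.345  0.0793] F [ 0.2  0.7 -5.7] op 0.425
[[-0.983 -0.182 -0.001]
 [-0.182  0.983 -0.   ]
 [ 0.001 -0.    -1.   ]]
```

View pics/w19.png

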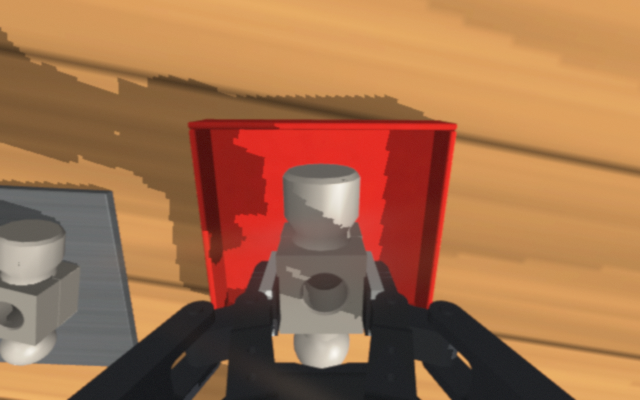

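View pics/s19.png

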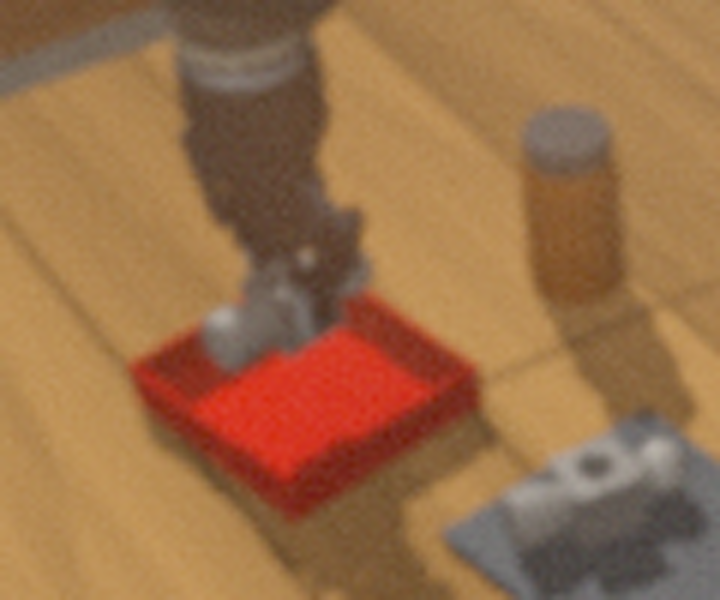

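```bash
python3 -m crank '[[1,0,0,1.2,0,0,0],[1,0,0,1.2,0,0,0],[1,0,0,1,0,0,0],[1,0,0,0.6,0,0,0],[1,0,0,0,0,0,0]]';python3 -m crank '[[1,0,0,0.3,0,0,0],[1,0,0,0.2,0,0,0],[1,0,0,0,0,0,0]]'
```

```text
time: 29.95
eef_pos: [0.481, 0.3446, 0.0374]
tcp_rot: [-0.092, 0.996, -0.001, -0.002]
contact_force: [-0.0, 0.1, -6.5]
opening: 0.423
time: 30.25
eef_pos: [0.4823, 0.3452, 0.0343]
tcp_rot: [-0.092, 0.996, 0.0, 0.0]
contact_force: [-0.1, 0.1, -5.8]
opening: 0.426
```

```bash
python3 -m crank '[[1,0,0,0.2,0,0,0],[1,0,0,0.15,0,0,0],[1,0,0,0,0,0,0]]';python3 -m crank '[[1,0,0,0.1,0,0,0],[1,0,0,0.1,0,0,0],[1,0,0,0,0,0,0]]'
```

```text
time: 30.55
eef_pos: [0.4821, 0.3451, 0.0306]
tcp_rot: [-0.092, 0.996, -0.0, -0.0]
contact_force: [0.2, -0.3, -6.5]
opening: 0.424
time: 30.85
eef_pos: [0.4821, 0.3451, 0.0287]
tcp_rot: [-0.092, 0.996, -0.0, -0.0]
contact_force: [-0.6, -0.3, -6.8]
opening: 0.428
```

```bash
python3 -m crank '[[1,0,0,0.1,0,0,0],[1,0,0,0,0,0,0]]';python3 -m crank '[[1,0,0,0.1,0,0,0],[1,0,0,0,0,0,0]]'
```

```text
time: 31.05
eef_pos: [0.4824, 0.3453, 0.0286]
tcp_rot: [-0.092, 0.996, -0.0, 0.0]
contact_force: [-1.4, -0.8, -1.0]
opening: 0.422
time: 31.25
eef_pos: [0.4825, 0.3453, 0.0285]
tcp_rot: [-0.092, 0.996, -0.0, -0.0]
contact_force: [-4.1, -2.7, 5.5]
opening: 0.422
```

```bash
python3 -m crank '[[0.1,0,0,0,0,0,0],[-0.1,0,0,0,0,0,0],[-0.4,0,0,0,0,0,0],[-0.4,0,0,0,0,0,0],[-0.4,0,0,0,0,0,0]]';python3 -m crank '[[-0.4,0,0,-1,0,0,0],[-0.4,0,0,-3,0,0,0],[-0.4,0,0,-5,0,0,0],[-0.4,0,0,-5,0,0,0],[-0.4,0,0,-4,0,0,0]]';python3 -m crank '[[-0.4,2,-3,-3,0,0,0],[-0.4,0,-4,0,0,0,0],[-0.4,0,0,0,0,0,0],[-0.4,0,0,0,0,0,0]]'
python3 - <<'E'
from h import *
s,Rm=st()
for n in("wrist","side","top"):
    c=read_camera(n);cv2.imwrite(f"pics/{n}20.png",c["color"][:,:,::-1])
E
```

```text
time: 31.75
eef_pos: [0.4825, 0.3453, 0.0269]
tcp_rot: [-0.092, 0.996, 0.0, 0.0]
contact_force: [0.2, 0.2, 0.6]
opening: 0.702
time: 32.25
eef_pos: [0.4828, 0.3455, 0.211]
tcp_rot: [-0.092, 0.996, 0.001, 0.002]
contact_force: [-0.3, 0.7, 1.0]
opening: 0.701
time: 32.65
eef_pos: [0.4755, 0.2722, 0.2377]
tcp_rot: [-0.091, 0.996, 0.0, 0.001]
contact_force: [-0.8, 0.9, -0.3]
opening: 0.699
t 32.65 pos [0.4755 0.2722 0.2377] F [-0.8  0.9 -0.3] op 0.699
[[-0.983 -0.181  0.001]
 [-0.181  0.983  0.001]
 [-0.001  0.001 -1.   ]]
```

View pics/wrist20.png

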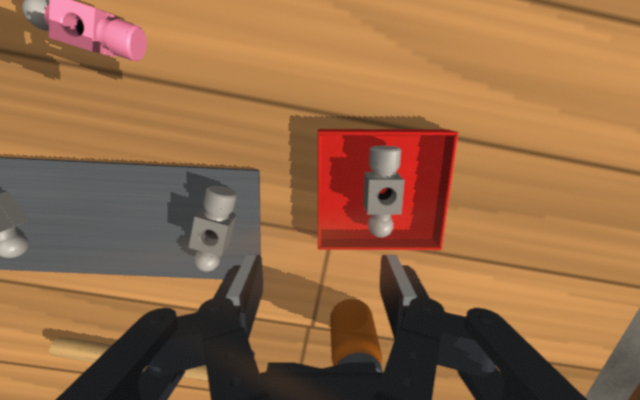

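View pics/side20.png

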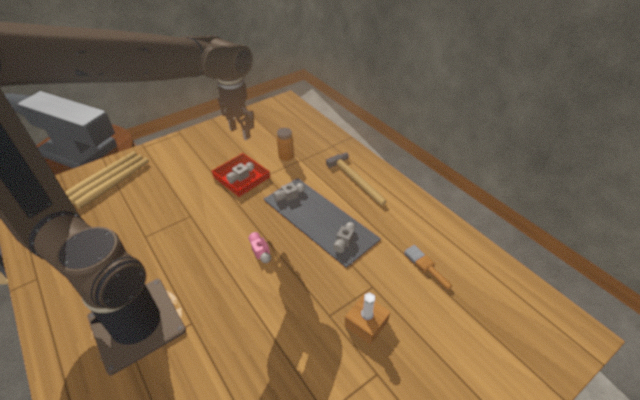

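View pics/top20.png

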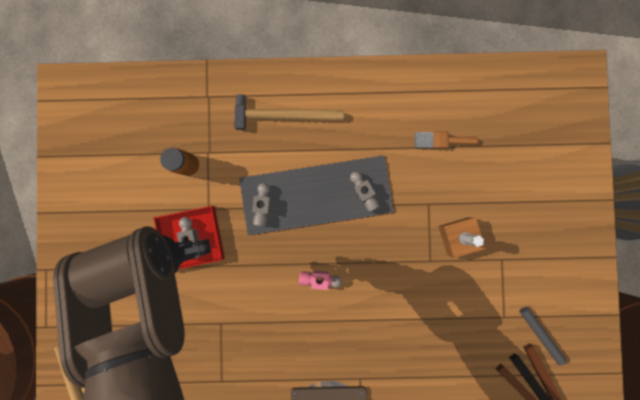

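The wrist view shows the tight head flat in the tray at (385,195). Heads 1 and 3 are still on the plate (top view (262,203) and (365,189)), the gauge is in its stand (470,239), and the bystanders have not moved. The gripper is clear, so I hand in.

```bash
python3 -c "
from plant import *
print(sign_off())"
```

```text
the job is handed in; nothing more can be done
None
```

I tried the gauge in all three heads, starting nearest the tray, put it back in its stand, and moved the one tight head to the red tray. I signed off at about 33 s of the 72 s allowed.

- **Head 1 (nearest the tray):** the gauge went fully home, with about 7 N as the collar touched.
- **Head 2 (middle):** the pin stopped about 20 mm in. I held about 12 N there and did not push further.
- **Head 3:** the gauge went fully home, with about 7.5 N at the collar.
- **Gauge:** lowered into its stand until the collar touched, at the same height as when I picked it up. It stood upright in the last pictures.
- **Tight head:** set on the tray floor under contact before I let go. It lay flat near the tray's centre.

In the last pictures heads 1 and 3 and the hammer, brush and oil jar all appear where they started, and the gripper was clear of everything. No check failed. The cameras disagreed by a few millimetres on some positions, so before each insertion I lined the pin up with the hole in the wrist camera.

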